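# Pack the sample case

## Robot

A 6-joint arm with a two-finger parallel gripper is mounted at the origin on the work surface. World frame = base frame: x ahead of the robot, y to its left, z up, the work surface at z = 0. Lengths are in mm, angles in rad, forces in N, time in s.
With the tool pointing down it reaches from about 250 to 775 mm from the base axis. Payload 8.9 kg.
Tool frame: the origin (TCP) lies midway between the tips of the shut fingers; the grasp point (between the pads) lies 19 mm behind it (ctrl.grip_point_offset is the distance from the TCP to the grasp point, in mm); z points along the fingers, y is the line along which they close (so a half turn about z gives the same grasp; the last joint's range is limited). The gripper opens to 85 mm and grips with 20 to 120 N. Pads are 22 mm wide; open, the fingers measure 114 mm over their backs; the gripper's body (76 mm by 85 mm) begins 54 mm behind the grasp point. The pads swing forward as they close: fully open they stand 13 mm farther back than shut.
Start: joints at [1.183, 0.291, -0.153, 1.127, 0, 1.431], TCP at [129.271, 508.835, 231.305] pointing down, gripper open.
Joint ranges: [-2.52, 2.52], [-0.91, 1.74], [-1.3, 1.37], [-1.96, 2.02], [-1.52, 1.47], [-3.14, 3.14]. Speed limits (rad/s): [2.22, 2.22, 2.79, 3.14, 3.14, 3.14].

## Interface

Orientations are given as a rotation vector (axis times angle).
In Python, from bench import ctrl gives the robot as it stands.
- The arm moves only by the tool apply_moves, never from a script. Its argument "increments" is a list of rows, each a list of 2 entries, a list of its own where there are three numbers: the shift along the tool's x, y, z in cm, then the turn, a rotation vector about the tool's x, y, z in rad. In form: [[[tx, ty, tz], [ax, ay, az]], ...]. A call has exactly 8 rows; each row is the pose to reach, as a shift and turn from the pose commanded when the call began, along the tool's axes at that moment; what a row does not reach only later rows make up. A row lasts 1/10 s, in which the tool goes at most 50 mm and 8.59 degrees, less where a joint would pass 70% of its speed; a pose out of reach is approached as far as the arm can. A call with a gripper value outside its range is refused whole. "hand" is the finger opening in cm, from 0 to 8.54, set as the call begins (left out, the last holds). The fingers move at their own pace and stop on an object; "force" is the grip in N (left out, the last holds). Time passes only in rows, so rows that repeat a pose let the fingers close, or fill a call up. It gives the time, the measured TCP pose, the force, the opening and the grip force at its end, in the units of the state.
- ctrl.read_state(): the state, without advancing time (a new reading comes with each control period).
- ctrl.camera(name): name is "side" or "top" or "wrist"; returns a dict with "color" (480x640x3 uint8, red, green, blue), "intrinsics" (3x3 intrinsics, pixels), "rvec" (rotation vector, rad) and "tvec" (3), from world to camera coordinates, as OpenCV has them. Camera axes: x right, y down, z forward; pixel columns grow to the right and rows downward; lengths in mm; the calibration is good to about 2 mm. A picture is of the moment at which its call begins. There is no depth.
- ctrl.sign_off(): hands the job in; it is judged then, once.
The state is a dict: "clock": time; "qpos": joint angles; "qvel": joint speeds; "joint_efforts": joint torques, N m; "tool_pos": TCP position; "eef_rot": TCP orientation; "contact_force": force on the tool from outside, world axes, zero at the start; "torque": the same for the moment, N m; "grip_width": opening from 0.0 (shut) to 1.0 (fully open); "finger_force": force on a finger pad.
Only numpy, scipy, OpenCV 4.12 (cv2) and the standard library are available. Lean on these libraries where they do the work, as an engineer would, in place of code of your own. Each camera call takes 0.05 s, during which the arm holds its last target. There are 200 camera calls.

## Task

Pack the carrying case: lay every sample tube on its side in a saddle of its own in the case, and push the data logger out of its dock with the ejector slide pressed fully home, then lay it flat on the pad in the case's bare bay. When everything is in, gently lower the clear lid until it is fully shut. Leave the clay pot alone.

Things in the scene. Friction and masses are not known exactly. Their poses are not given: they have to be found in the camera images.
- tube0: capped plastic sample tube: white cylinder 32 mm in diameter and 90 mm long, with a grey hexagonal cap (34 mm across flats, 39 mm across corners, 20 mm high) on its +z end; 110 mm long in all, 120 g. It starts standing upright on the table, cap up. Origin at the centre of its flat foot; z along the tube towards the cap. May be absent.
- tube1: another sample tube, the same as tube0 in every way. May be absent.
- tube2: another sample tube, the same as tube0 in every way. May be absent.
- tube3: another sample tube, the same as tube0 in every way. May be absent.
- tube0_mid (a point): middle of tube0, on its axis 55 mm from either end; axes as the tube.
- tube1_mid (a point): middle of tube1, on its axis 55 mm from either end; axes as the tube.
- tube2_mid (a point): middle of tube2, on its axis 55 mm from either end; axes as the tube.
- tube3_mid (a point): middle of tube3, on its axis 55 mm from either end; axes as the tube.
- case: grey plastic carrying case fixed on the table, an open tray 146 (x) by 370 mm (y) outside, walls 5 mm thick and 34 mm high, floor 5 mm thick; origin under its centre at table height, z up, x from the robot's side towards the hinge side. Inside: four black V saddles side by side along y, 66 mm apart, and at the +y end a bare bay. Tubes lie along the case's x, cap at either end.
- saddle0 (a point): saddle 0: the point where the middle of a tube lying in it comes to rest, 37 mm above the table; axes as the case. A saddle is two steep V ribs, 8 mm thick, 30 mm either side of this point in x; rib tops are 2 mm above the tube's axis and reach 25 mm out to each side in y. Between the ribs is free room for fingers down to the floor, 32 mm below the axis.
- saddle1 (a point): saddle 1, the same as saddle0: where the middle of a tube lying in it comes to rest, 37 mm above the table.
- saddle2 (a point): saddle 2, the same as saddle0: where the middle of a tube lying in it comes to rest, 37 mm above the table.
- saddle3 (a point): saddle 3, the same as saddle0: where the middle of a tube lying in it comes to rest, 37 mm above the table.
- bay (a point): centre of the bay, on top of the thin rubber pad (104 by 60 mm, 8 mm above the table) on which the logger is to lie flat; axes as the case. The case's end wall is 46 mm from it in +y.
- lid (a joint): angle of the clear lid: 0 shut, 1.56 to 1.74 rad as it stands open at the start (stop at 1.85). A stiff friction hinge (0.4 N m): the lid stays where it is left. Pushing its outer face from behind, towards the robot and then down, with about 3 N near the free edge shuts it.
- hinge (a point): middle of the lid's hinge line, along the case's y on top of its far (+x) wall, 34 mm above the table; axes as the case. The lid is a clear inverted tray, 146 mm from hinge to free edge, 370 mm wide, 36 mm deep (shut, its flat outer face is 36 mm above the hinge). A grey grip tab 70 mm wide, 8 mm thick sticks out 18 mm from the middle of the free edge, its mid-plane 14 mm below the outer face.
- lid_edge (a point): middle of the lid's free edge, on its outer face; turns with the lid (lid shut: axes as the case).
- dock: grey dock fixed on the table: base plate 10 mm high, 76 mm wide, from x -135 to 85 mm of its origin (at table height). The logger leaves towards the dock's -x, onto the open apron. Side walls and a roof (top 42 mm above the table, 17 mm slot along its middle) cover x -35 to 75 mm; an end wall 46 mm high spans x 73 to 85 mm.
- ejector (a joint): travel of the dock's spring ejector slide in m: 0 at rest, 0.080 when pushed home towards the dock's -x. The spring takes 1 N to start and 3 N at the end, and brings the slide back when let go.
- ejector_tab (a point): middle of the pushing face (+x face in the dock's frame) of the ejector's upright black tab, 64 mm above the table; the tab is 44 mm wide, 12 mm thick and stands 46 to 82 mm above the table over the roof slot. Axes as the dock.
- logger: white data logger, a block 80 (x) by 38 (y) by 24 mm (z) with a small screen on top, 110 g; origin at the centre of its underside. It starts inside the dock under the roof, centred on the dock's origin, 10 mm above the table, axes as the dock; with the ejector pushed home it lies on the apron just clear of the roof and can be lifted.
- pot: the find: an open terracotta pot, 135 mm high, 132 mm in diameter, standing on the table; origin under its centre. Not to be disturbed.

How it is judged (in metres and radians):
On the way, in this order (a step that is already met when the one before it is completed fails the run):
1. the ejector slide is pressed home (value of joint ejector above 0.072 m), for 0.05 s.
2. every tube lies in a saddle and the logger lies flat in the bay, with the lid still open ((distance between tube0_mid and saddle0 below 0.015 m or distance between tube0_mid and saddle1 below 0.015 m or distance between tube0_mid and saddle2 below 0.015 m or distance between tube0_mid and saddle3 below 0.015 m) and angle between the z axis of each of tube0, tube1, tube2, tube3 and the x axis of case, either way round below 0.12 rad and linear speed of each of tube0, tube1, tube2, tube3, logger below 0.03 m/s and (distance between tube1_mid and saddle0 below 0.015 m or distance between tube1_mid and saddle1 below 0.015 m or distance between tube1_mid and saddle2 below 0.015 m or distance between tube1_mid and saddle3 below 0.015 m) and (distance between tube2_mid and saddle0 below 0.015 m or distance between tube2_mid and saddle1 below 0.015 m or distance between tube2_mid and saddle2 below 0.015 m or distance between tube2_mid and saddle3 below 0.015 m) and (distance between tube3_mid and saddle0 below 0.015 m or distance between tube3_mid and saddle1 below 0.015 m or distance between tube3_mid and saddle2 below 0.015 m or distance between tube3_mid and saddle3 below 0.015 m) and x of logger in the frame of bay between -0.025 and 0.025 m and y of logger in the frame of bay between -0.02 and 0.02 m and z of logger in the frame of bay between -0.006 and 0.006 m and angle between logger's own z axis and vertical below 0.12 rad and value of joint lid above 0.6 rad), for 0.2 s.
3. the lid is shut (value of joint lid below 0.05 rad), for 0.2 s.
At the end, for the whole second after the job is handed in: Every tube present lies at rest in a saddle (middle within 15 mm of its point, axis within 0.12 rad of the case's x); the logger lies flat on the pad (within 25 mm in x, 20 mm in y, 6 mm in height, 0.12 rad); the lid is shut (under 0.05 rad) ((distance between tube0_mid and saddle0 below 0.015 m or distance between tube0_mid and saddle1 below 0.015 m or distance between tube0_mid and saddle2 below 0.015 m or distance between tube0_mid and saddle3 below 0.015 m) and angle between the z axis of each of tube0, tube1, tube2, tube3 and the x axis of case, either way round below 0.12 rad and linear speed of each of tube0, tube1, tube2, tube3, logger below 0.03 m/s and (distance between tube1_mid and saddle0 below 0.015 m or distance between tube1_mid and saddle1 below 0.015 m or distance between tube1_mid and saddle2 below 0.015 m or distance between tube1_mid and saddle3 below 0.015 m) and (distance between tube2_mid and saddle0 below 0.015 m or distance between tube2_mid and saddle1 below 0.015 m or distance between tube2_mid and saddle2 below 0.015 m or distance between tube2_mid and saddle3 below 0.015 m) and (distance between tube3_mid and saddle0 below 0.015 m or distance between tube3_mid and saddle1 below 0.015 m or distance between tube3_mid and saddle2 below 0.015 m or distance between tube3_mid and saddle3 below 0.015 m) and x of logger in the frame of bay between -0.025 and 0.025 m and y of logger in the frame of bay between -0.02 and 0.02 m and z of logger in the frame of bay between -0.006 and 0.006 m and angle between logger's own z axis and vertical below 0.12 rad and value of joint lid below 0.05 rad); the robot touches nothing.
It fails at once if the clay pot is pushed more than 30 mm or tipped (distance of pot from where it was at the start of the episode above 0.03 m or angle between pot's own z axis and vertical above 0.3 rad).
It fails at once if the lid is slammed (value of joint lid below 0.3 rad and velocity of joint lid below -3 rad/s).
Of tube0, tube1, tube2, tube3 only 3 to 4 are there at a start; the rules pass over those that are not, and their reading is None.
At some moment in a run one of tube0, tube1, tube2, tube3 may be knocked a few centimetres aside while the robot is not near it.
Once in a run the grip may slacken for a moment while it holds something.
It also fails if it takes over 210 s, if anything falls off the work surface, if the arm or the gripper's body presses on something with over 40 N, if the wrist force passes 120 N, or if a joint passes its speed limit or range.

## Working session

There is one attempt and no reset: what is moved stays moved. The work goes in short steps, Python scripts to look and compute and a tool call to move; the robot and the scene stay as the last step left them, time stands still between calls to the robot, and variables do not carry over. Pictures are saved under pics/ and viewed, at most 14 in all, crops included, and the job is handed in when it is done.

Besides the shell and the picture viewer there is one more tool, called after "Call:" as name(argument=value, ...), one argument or row to a line, values as JSON. apply_moves: Moves the arm, as the interface text tells. Its arguments: {"type":"object","properties":{"increments":{"type":"array","items":{"type":"array"}},"hand":{"type":"number"},"force":{"type":"number"}},"required":["increments"]}

```bash
ls; mkdir -p pics; cat > h.py <<'E'
import numpy as np, cv2, json
from scipy.spatial.transform import Rotation as R
from bench import ctrl
def snap(n,f):
    c=ctrl.camera(n); cv2.imwrite(f'pics/{f}.png',c['color'][:,:,::-1])
    np.savez(f'pics/{f}.npz',K=c['intrinsics'],r=c['rvec'],t=c['tvec']); return c
def cal(f):
    d=np.load(f'pics/{f}.npz'); return d['K'].reshape(3,3),R.from_rotvec(d['r'].ravel()).as_matrix(),d['t'].ravel()
def ray(f,uv):
    K,r,t=cal(f); d=r.T@np.linalg.inv(K)@np.array([uv[0],uv[1],1.]); return -r.T@t,d/np.linalg.norm(d)
def atz(f,uv,z):
    o,d=ray(f,uv); return o+d*(z-o[2])/d[2]
def tri(*fu):
    A=0;b=0
    for f,uv in fu:
        o,d=ray(f,uv); P=np.eye(3)-np.outer(d,d); A=A+P; b=b+P@o
    x=np.linalg.solve(A,b); return x,[round(float(np.linalg.norm((np.eye(3)-np.outer(d,d))@(x-o))),1) for o,d in [ray(f,uv) for f,uv in fu]]
def proj(f,p):
    K,r,t=cal(f); q=K@(r@np.array(p,float)+t); return q[:2]/q[2]
def go(pos,rot=None):
    "increments (cm, rad) in tool axes to reach world pos, rotation matrix"
    s=ctrl.read_state(); r0=R.from_rotvec(np.ravel(s['eef_rot'])); d=r0.inv().apply(np.array(pos,float)-np.ravel(s['tool_pos']))/10
    a=(r0.inv()*R.from_matrix(rot)).as_rotvec() if rot is not None else np.zeros(3)
    print('shift',d.round(2),'turn',a.round(3)); return d,a
E
python3 - <<'E'
from h import *
for n in ['top','side','wrist']: 
    c=snap(n,n+'0'); print(n,c['intrinsics'].ravel().round(1),(-R.from_rotvec(np.ravel(c['rvec'])).as_matrix().T@np.ravel(c['tvec'])).round(0))
s=ctrl.read_state();print(s, ctrl.grip_point_offset); print(R.from_rotvec(s['eef_rot']).as_matrix().round(3))
E
```

```text
pics
top [443.1   0.  316.    0.  443.1 236.5   0.    0.    1. ] [ 467.  -84. 1023.]
side [505.4   0.  318.6   0.  505.4 238.9   0.    0.    1. ] [418. 614. 763.]
wrist [346.8   0.  315.4   0.  346.8 243.4   0.    0.    1. ] [ 66. 525. 373.]
{'clock': 0.15, 'qpos': array([ 1.18272497e+00,  2.91156843e-01, -1.53954292e-01,  1.12668859e+00,
        1.44014317e-05,  1.43151000e+00]), 'qvel': array([ 0.00049453, -0.00383629,  0.00261151, -0.00059521, -0.00059641,
       -0.00064555]), 'joint_efforts': array([ 1.18866345e-03, -5.37368131e+01,  3.31520998e+01,  1.14630986e-02,
       -1.70347339e-04,  8.13118362e-06]), 'tool_pos': array([129.12741569, 508.53135267, 230.8606248 ]), 'eef_rot': array([-3.89749365e-01, -3.11704461e+00,  1.51562434e-03]), 'contact_force': array([-0.09522529, -0.12269258,  0.75005153]), 'torque': array([ 0.02171015, -0.01088095,  0.00041592]), 'finger_force': 0.0, 'grip_width': 1.0025374141886871} 18.700000000000003
[[-0.969  0.246 -0.   ]
 [ 0.246  0.969 -0.001]
 [ 0.    -0.001 -1.   ]]
```

View pics/top0.png

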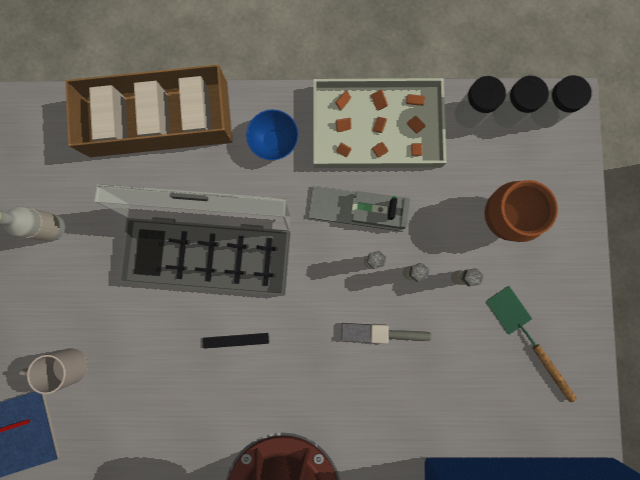

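View pics/side0.png

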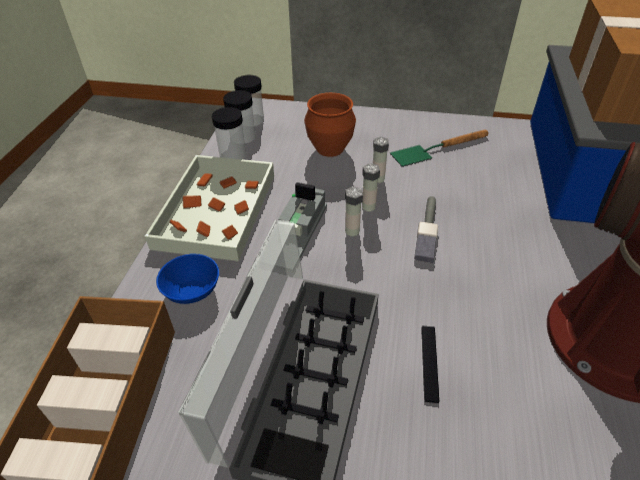

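Top: three tubes with caps at (376,259), (419,271), (473,277). The case is at (205,258) with its bare bay to the left and the lid open behind it. The dock is at (358,207) with its tab at (392,208), and the pot at (521,210). The side view shows the same three tubes, so the fourth is absent. I'll zoom in for measuring.

```bash
python3 - <<'E'
import cv2
a=cv2.imread('pics/top0.png')[170:310,95:495]; cv2.imwrite('pics/topc.png',cv2.resize(a,None,fx=2,fy=2,interpolation=cv2.INTER_CUBIC))
a=cv2.imread('pics/side0.png')[120:420,180:400]
b=cv2.imread('pics/side0.png')[180:480,180:400]
cv2.imwrite('pics/sidec.png',cv2.resize(cv2.imread('pics/side0.png')[180:480,180:400],None,fx=2,fy=2,interpolation=cv2.INTER_CUBIC))
E
```

```text
(no output)
```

View pics/topc.png

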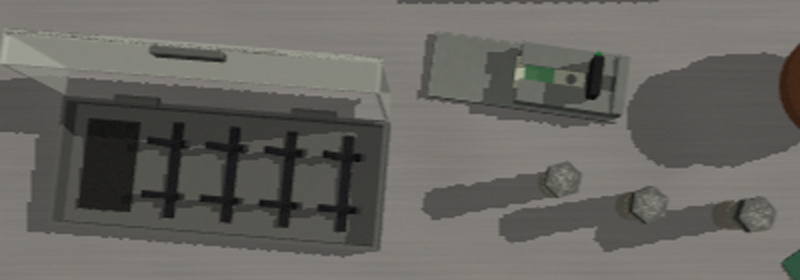

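View pics/sidec.png

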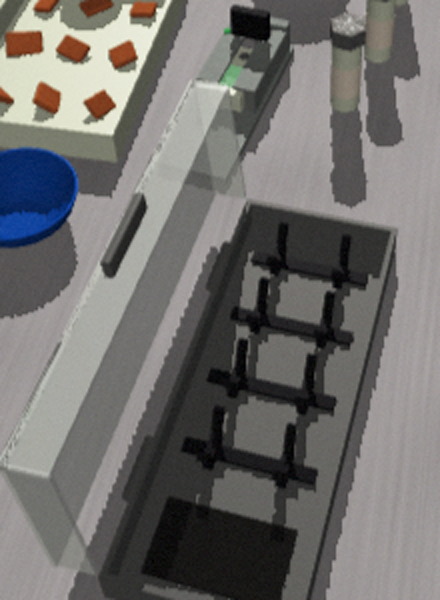

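```bash
cat > fit.py <<'E'
from h import *
from scipy.optimize import least_squares
T=lambda x,y:np.array([95+x/2-.25,170+y/2-.25]); S=lambda x,y:np.array([180+x/2-.25,180+y/2-.25])
def fit(obs,g):
    def P(p,m): c,s=np.cos(p[2]),np.sin(p[2]); return [p[0]+c*m[0]-s*m[1],p[1]+s*m[0]+c*m[1],m[2]]
    f=lambda p:np.concatenate([proj(F,P(p,m))-uv for F,uv,m in obs])
    q=least_squares(f,g,loss='soft_l1',x_scale=[10,10,.05]); print(q.x.round(3)); print(f(q.x).reshape(-1,2).round(1).tolist()); return q.x
if __name__=='__main__':
    print('case');fit([('top0',T(389,122),(73,-185,34)),('top0',T(380,249),(-73,-185,34)),('top0',T(54,222),(-73,185,34)),('top0',T(67,98),(73,185,34)),
      ('side0',S(248,203),(73,-185,34)),('side0',S(397,230),(-73,-185,34)),
      ('top0',T(110,165),(0,134,8)),('side0',S(220,547),(0,134,8))],[500,150,0])
    for k in [(172,170),(230,174),(287,178),(345,183)]: print('saddle mid at z20',atz('top0',T(*k),20).round(0))
    print('dock');fit([('top0',T(432,34),(-135,38,10)),('top0',T(423,98),(-135,-38,10)),('top0',T(629,56),(85,38,46)),('top0',T(620,121),(85,-38,46))],[550,-150,-1.6])
    print('tab top mid',atz('top0',T(595,77),82).round(1), 'side', tri(('top0',T(595,77)),('side0',(305,187))))
    for t,s in [((562,178),(353.5,190)),((649,202),(370.5,169)),((755,213),(380.5,142))]: print('tube',tri(('top0',T(*t)),('side0',s)),atz('top0',T(*t),110).round(1))
    print('pot',atz('top0',(521,210),135).round(0))
    print('lid edge', [tri(('top0',T(*t)),('side0',S(*s))) for t,s in [((382,63),(232,83)),((8,32),(8,468))]])
E
python3 fit.py
```

```text
case
[ 5.21167e+02  1.72564e+02 -8.20000e-02]
[[0.2, -1.1], [-0.9, 0.7], [-3.2, 0.9], [-1.8, -1.8], [0.0, -3.6], [0.4, -2.5], [-0.3, -0.7], [0.6, -0.5]]
saddle mid at z20 [524. 230.  20.]
saddle mid at z20 [519. 164.  20.]
saddle mid at z20 [514.  99.  20.]
saddle mid at z20 [508.  33.  20.]
dock
[ 624.027 -194.866   -1.718]
[[0.6, 0.0], [0.4, 0.1], [-0.6, -0.6], [-0.4, 0.4]]
tab top mid [ 618.5 -241.5   82. ] side (array([ 620.56512166, -242.44422098,   75.66250202]), [1.0, 1.0])
tube (array([ 509.27068199, -200.13188481,  114.92361951]), [0.4, 0.4]) [ 509.1 -200.8  110. ]
tube (array([ 484.31259019, -290.50056055,  105.78838384]), [0.1, 0.1]) [ 484.1 -289.6  110. ]
tube (array([ 472.91652125, -398.81204014,  106.42903575]), [0.4, 0.4]) [ 472.5 -397.6  110. ]
pot [ 605. -492.  135.]
lid edge [(array([603.15434383, -21.64659855, 176.41751484]), [14.7, 14.7]), (array([650.99864095, 347.96847782, 169.47812377]), [0.8, 0.8])]
```

```bash
cat >> h.py <<'E'
def down(yaw): 
    "tool down, tool y along world (-sin,cos) , x = -(cos,sin)"
    c,s=np.cos(yaw),np.sin(yaw); return np.array([[-c,-s,0],[-s,c,0],[0,0,-1.]])
E
python3 -c "
from h import *
go([450,170,300],down(-0.082))"
```

```text
shift [-39.43 -24.92  -6.9 ] turn [-0.001 -0.    -0.167]
```

Call:
apply_moves(
  increments=[
    [[-2.5,-1.5,-1],[0,0,0]],
    [[-5,-3,-2],[0,0,0]],
    [[-7.5,-4.5,-3],[0,0,0]],
    [[-10,-6,-4],[0,0,0]],
    [[-12.5,-7.5,-5],[0,0,0]],
    [[-15,-9,-6],[0,0,0]],
    [[-17.5,-11,-7],[0,0,0]],
    [[-20,-12.5,-7],[0,0,0]],
  ],
  hand=0,
  force=40,
)

```text
clock: 0.95
tool_pos: [293.2, 337.5, 302.4]
eef_rot: [0.39, 3.116, 0.002]
contact_force: [-0.9, 0.2, 0.9]
grip_width: 0.004
finger_force: 0.0
```

Call:
apply_moves(
  increments=[
    [[-2.5,-1.5,0],[0,0,0]],
    [[-5,-3,0],[0,0,-0.03]],
    [[-7.5,-4.5,0],[0,0,-0.06]],
    [[-10,-6,0],[0,0,-0.1]],
    [[-12.5,-7.5,0],[0,0,-0.14]],
    [[-15,-9,0],[0,0,-0.167]],
    [[-17.5,-11,0],[0,0,-0.167]],
    [[-19.5,-12.4,0],[0,0,-0.167]],
  ],
)

```text
clock: 1.75
tool_pos: [451.6, 168.8, 301.1]
eef_rot: [-0.129, -3.139, 0.0]
contact_force: [-0.2, 0.3, -0.0]
grip_width: 0.004
finger_force: 0.0
```

```bash
python3 - <<'E'
from h import *
snap('wrist','w1'); s=ctrl.read_state(); print(s['clock'],s['tool_pos'],s['qpos'].round(2)); print(R.from_rotvec(s['eef_rot']).as_matrix().round(3))
E
```

```text
1.8 [453.52344877 166.92321015 300.87504868] [ 0.2   0.18 -0.12  1.27 -0.    0.29]
[[-0.996  0.084  0.001]
 [ 0.084  0.996 -0.002]
 [-0.001 -0.001 -1.   ]]
```

View pics/w1.png

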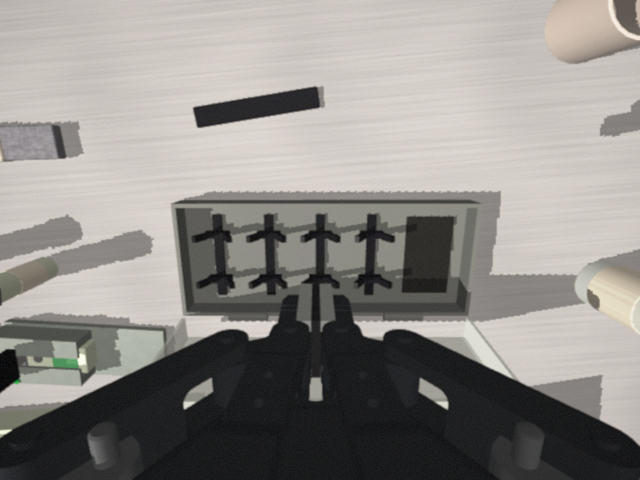

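w1 shows the case rim corners at about (173,204), (480,203), (185,316) and (470,316). The pad corners are (406,216)–(447,293), and the four saddle spines have centres near (220,254), (269,254), (320,253) and (373,254).

```bash
python3 - <<'E'
from fit import *
w='w1'
x=fit([('top0',T(389,122),(73,-185,34)),('top0',T(380,249),(-73,-185,34)),('top0',T(110,165),(0,134,8)),('side0',S(220,547),(0,134,8)),
 (w,(173,204),(-73,-185,34)),(w,(480,203),(-73,185,34)),(w,(185,315),(73,-185,34)),(w,(470,315),(73,185,34)),(w,(428,254.5),(0,134,8))],[521,172,-.08])
fit([(w,(173,204),(-73,-185,34)),(w,(480,203),(-73,185,34)),(w,(185,315),(73,-185,34)),(w,(470,315),(73,185,34)),(w,(428,254.5),(0,134,8))],[521,172,-.08])
c,s=np.cos(x[2]),np.sin(x[2]); M=np.array([[c,s],[-s,c]])
for a,b in zip([(345,183),(287,178),(230,174),(172,170)],[(220.5,254),(269.5,254),(320.5,253.5),(373,254)]):
    p,e=tri(('top0',T(*a)),(w,b)); print(p.round(1),e,'in case',(M@(p[:2]-x[:2])).round(1), (M@(atz(w,b,10)[:2]-x[:2])).round(1))
p,e=tri(('top0',T(110,165)),(w,(428,254.5)));print('bay',p.round(1),e,(M@(p[:2]-x[:2])).round(1))
# tubes feet in w1? dock apron corners
print('dock apron far end', (atz(w,(165,327),10)).round(0))
def D(p): return np.array([624,-194.9])+np.array([[np.cos(-1.718),-np.sin(-1.718)],[np.sin(-1.718),np.cos(-1.718)]])@p
print('dock corner model',D(np.array([-135,-38])))
for dx in (75,-15,-30): print(dx,D(np.array([dx,0])))
E
```

```text
[ 5.21489e+02  1.75990e+02 -7.70000e-02]
[[-1.4, -1.7], [-2.2, 0.1], [-1.8, -0.5], [0.3, 1.8], [-2.7, -0.4], [2.3, -0.4], [-2.0, 0.7], [-1.4, -0.2], [-0.5, 0.7]]
[ 5.21699e+02  1.77617e+02 -7.70000e-02]
[[-1.3, -0.3], [3.7, -0.4], [-0.7, 0.8], [-0.2, -0.1], [0.7, 0.7]]
[ 5.10e+02  3.61e+01 -4.00e-01] [0.8, 0.8] in case [  -0.7 -140.4] [  -3.1 -137. ]
[515.1 102.3   2.7] [0.1, 0.1] in case [ -0.6 -74. ] [ -2.9 -73. ]
[520.6 169.4  -0.8] [0.5, 0.5] in case [-0.4 -6.6] [-3.4 -6.4]
[526.1 238.1  -0.6] [1.8, 1.8] in case [-0.2 62.3] [-2.4 62.1]
bay [531.5 309.2   4.1] [2.2, 2.2] [ -0.3 133.6]
dock apron far end [606. -53.  10.]
dock corner model [606.21177094 -55.78645319]
75 [ 612.99955314 -269.08888171]
-15 [ 626.20008937 -180.06222366]
-30 [ 628.40017874 -165.22444732]
```

```bash
python3 -c "
from h import *
go([610,-290,300],down(-0.147))
go([610,-290,300])"
```

```text
shift [-19.42 -44.22   0.17] turn [-0.001  0.001  0.063]
shift [-19.42 -44.22   0.17] turn [0. 0. 0.]
```

Call:
apply_moves(
  increments=[
    [[-1.2,-2.8,0],[0,0,0]],
    [[-2.5,-5.6,0],[0,0,0]],
    [[-3.7,-8.4,0],[0,0,0]],
    [[-5,-11.2,0],[0,0,0]],
    [[-6.2,-14,0],[0,0,0]],
    [[-7.5,-16.8,0],[0,0,0]],
    [[-8.7,-19.6,0],[0,0,0]],
    [[-10,-22.4,0],[0,0,0]],
  ],
)

```text
clock: 2.6
tool_pos: [532.2, -62.2, 301.1]
eef_rot: [-0.129, -3.139, -0.0]
contact_force: [0.7, -0.1, -0.7]
grip_width: -0.003
finger_force: 0.0
```

Call:
apply_moves(
  increments=[
    [[-1.2,-2.8,0],[0,0,0]],
    [[-2.5,-5.6,0],[0,0,0]],
    [[-3.7,-8.4,0],[0,0,0]],
    [[-5,-11.2,0],[0,0,0.02]],
    [[-6.2,-14,0],[0,0,0.04]],
    [[-7.5,-16.8,0],[0,0,0.063]],
    [[-8.5,-19.6,0],[0,0,0.063]],
    [[-9.4,-21.8,0],[0,0,0.063]],
  ],
)

```text
clock: 3.4
tool_pos: [608.1, -287.5, 300.7]
eef_rot: [-0.228, -3.133, -0.0]
contact_force: [-0.2, 0.2, 0.6]
grip_width: -0.001
finger_force: 0.0
```

Call:
apply_moves(
  increments=[
    [[0,0,1],[0,0,0]],
    [[0,0,4],[0,0,0]],
    [[0,0,8],[0,0,0]],
    [[0,0,12],[0,0,0]],
    [[0,0,16],[0,0,0]],
    [[0,0,20],[0,0,0]],
    [[0,0,22.5],[0,0,0]],
    [[0,0,24],[0,0,0]],
  ],
)

```text
clock: 4.2
tool_pos: [606.1, -283.9, 58.1]
eef_rot: [-0.226, -3.13, -0.004]
contact_force: [-0.7, 0.7, 0.8]
grip_width: -0.001
finger_force: 0.0
```

```bash
python3 - <<'E'
from h import *
s=ctrl.read_state(); print(s['tool_pos'],s['qpos'].round(2)); print(R.from_rotvec(s['eef_rot']).as_matrix().round(3))
a=snap('top','t1')['color']; b=snap('wrist','w2')['color']
go([624+.147*14,-194.9+.989*14,60])
t=cv2.resize(a[170:300,290:490],None,fx=2.4,fy=2.4,interpolation=cv2.INTER_CUBIC)
cv2.imwrite('pics/c1.png',np.vstack([t,cv2.resize(b,(480,270+0))])[:,:,::-1])
E
```

```text
[ 606.09256886 -283.92435641   58.08946074] [-0.55  0.69  0.03  0.92  0.   -0.4 ]
[[-0.99   0.144 -0.004]
 [ 0.144  0.99   0.003]
 [ 0.004  0.002 -1.   ]]
shift [-0.51 10.47 -0.14] turn [0. 0. 0.]
```

View pics/c1.png

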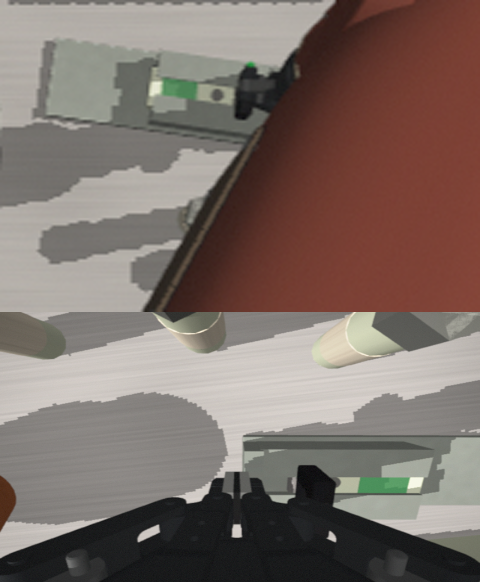

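The fingers stand to the right of the tab and in line with it. Pushing now.

Call:
apply_moves(
  increments=[
    [[-0.5,1.3,0],[0,0,0]],
    [[-0.5,2.6,0],[0,0,0]],
    [[-0.5,3.9,0],[0,0,0]],
    [[-0.5,5.2,0],[0,0,0]],
    [[-0.5,6.5,0],[0,0,0]],
    [[-0.5,7.8,0],[0,0,0]],
    [[-0.5,9,0],[0,0,0]],
    [[-0.5,9.8,0],[0,0,0]],
  ],
)

```text
clock: 5.1
tool_pos: [628.4, -189.2, 62.5]
eef_rot: [0.226, 3.131, -0.002]
contact_force: [2.8, -5.3, 3.2]
grip_width: -0.003
finger_force: 2.6
```

Call:
apply_moves(
  increments=[
    [[0,0.3,0],[0,0,0]],
    [[0,0.5,0],[0,0,0]],
    [[0,0.7,0],[0,0,0]],
    [[0,0.9,0],[0,0,0]],
    [[0,1,0],[0,0,0]],
    [[0,1,0],[0,0,0]],
    [[0,1,0],[0,0,0]],
    [[0,1,0],[0,0,0]],
  ],
)

```text
clock: 5.9
tool_pos: [629.1, -181.6, 62.3]
eef_rot: [0.229, 3.132, -0.005]
contact_force: [0.2, -9.3, 3.4]
grip_width: -0.0
finger_force: 4.7
```

Call:
apply_moves(
  increments=[
    [[0,0.2,0],[0,0,0]],
    [[0,0.4,0],[0,0,0]],
    [[0,0.4,0],[0,0,0]],
    [[0,0.4,0],[0,0,0]],
    [[0,0.4,0],[0,0,0]],
    [[0,0.4,0],[0,0,0]],
    [[0,0.4,0],[0,0,0]],
    [[0,0.4,0],[0,0,0]],
  ],
)

```text
clock: 6.7
tool_pos: [629.2, -181.0, 62.3]
eef_rot: [0.232, 3.132, -0.014]
contact_force: [-2.3, -21.9, 2.4]
grip_width: 0.002
finger_force: 11.4
```

```bash
python3 - <<'E'
from h import *
a=snap('side','s1')['color']; b=snap('wrist','w3')['color']
t=cv2.resize(a[150:270,240:400],None,fx=3,fy=3,interpolation=cv2.INTER_CUBIC)
cv2.imwrite('pics/c2.png',np.hstack([t[:300],cv2.resize(b,(400,300))])[:,:800,::-1])
E
```

```text
(no output)
```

View pics/c2.png

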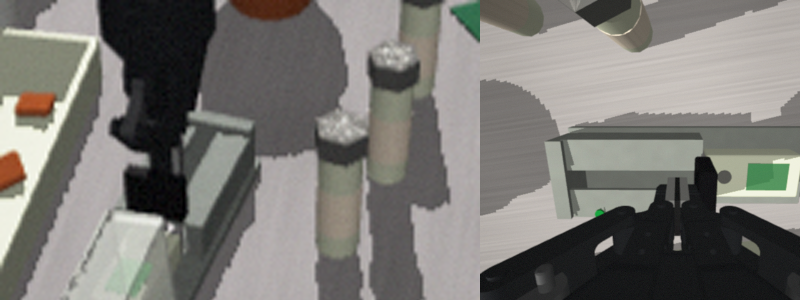

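The slide is home: more force moved nothing. The logger lies on the apron with its green screen showing. Backing off, rising, and turning for the logger.

Call:
apply_moves(
  increments=[
    [[0,-1,0],[0,0,0]],
    [[0,-1.5,0],[0,0,0]],
    [[0,-1.5,-1],[0,0,0]],
    [[0,-1.5,-3],[0,0,0]],
    [[0,-1.5,-6],[0,0,0]],
    [[0,-1.5,-10],[0,0,0]],
    [[0,-1.5,-13],[0,0,0]],
    [[0,-1.5,-15],[0,0,0]],
  ],
)

```text
clock: 7.6
tool_pos: [627.3, -189.6, 214.4]
eef_rot: [0.225, 3.132, 0.001]
contact_force: [-0.0, -1.0, 0.6]
grip_width: 0.001
finger_force: 0.0
```

Call:
apply_moves(
  increments=[
    [[0,1,0],[0,0,-0.1]],
    [[0,2,0],[0,0,-0.2]],
    [[0,3,0],[0,0,-0.3]],
    [[0,4,0],[0,0,-0.4]],
    [[0,5,0],[0,0,-0.5]],
    [[0,6,0],[0,0,-0.6]],
    [[0,7,0],[0,0,-0.7]],
    [[0,8,0],[0,0,-0.78]],
  ],
  hand=6,
)

```text
clock: 8.4
tool_pos: [637.9, -109.7, 211.6]
eef_rot: [0.988, -2.982, -0.003]
contact_force: [-0.4, 0.7, 0.2]
grip_width: 0.701
finger_force: 0.0
```

Call:
apply_moves(
  increments=[
    [[0,0,0],[0,0,-0.1]],
    [[0,0,0],[0,0,-0.2]],
    [[0,0,0],[0,0,-0.3]],
    [[0,0,0],[0,0,-0.4]],
    [[0,0,0],[0,0,-0.5]],
    [[0,0,0],[0,0,-0.6]],
    [[0,0,0],[0,0,-0.7]],
    [[0,0,0],[0,0,-0.79]],
  ],
)

```text
clock: 9.2
tool_pos: [637.9, -110.2, 211.6]
eef_rot: [-2.06, 2.372, 0.003]
contact_force: [0.4, 0.5, 0.0]
grip_width: 0.706
finger_force: 0.0
```

```bash
python3 - <<'E'
from h import *
s=ctrl.read_state(); print(s['clock'],s['tool_pos'],s['qpos'].round(2)); print(R.from_rotvec(s['eef_rot']).as_matrix().round(3))
b=snap('wrist','w4')['color'];snap('top','t2')
D=lambda x,y,z:[624-.147*x+.989*y,-194.9-.989*x-.147*y,z]
for x in (-40,-120): print([proj('w4',D(x,y,34)).round(0) for y in (-19,19)])
E
```

```text
9.2 [ 637.92075983 -110.15663267  211.63062995] [-0.28  0.54  0.18  1.21  0.   -1.71]
[[-0.14  -0.99  -0.001]
 [-0.99   0.14   0.002]
 [-0.001  0.001 -1.   ]]
[array([339., 173.]), array([297., 172.])]
[array([337., 257.]), array([297., 257.])]
```

View pics/w4.png

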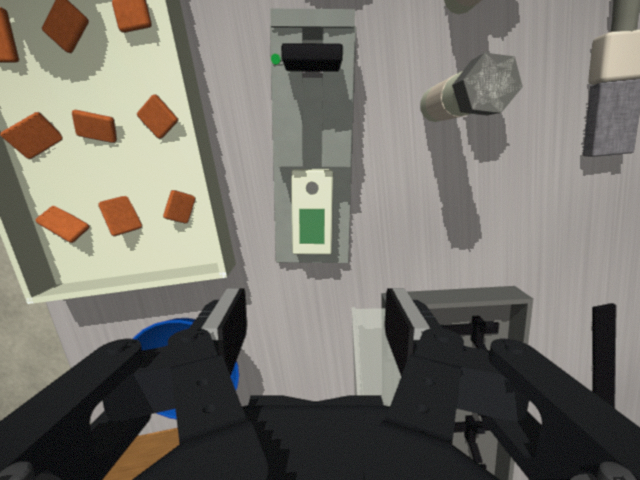

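w4: the logger's top face spans (293,170)–(331,254) with its centre at (312,212), aligned with the dock.

```bash
python3 - <<'E'
from h import *
for uv in [(293,170),(331,170),(331,254),(294,254),(312.3,212)]: print(atz('w4',uv,34).round(1))
go(list(atz('w4',(312.3,212),34)[:2])+[110])
E
```

```text
[ 651.8 -160.7   34. ]
[ 617.8 -155.9   34. ]
[627.9 -77.2  34. ]
[663.2 -82.2  34. ]
[ 639.9 -120.3   34. ]
shift [ 0.96 -0.34 10.16] turn [0. 0. 0.]
```

Call:
apply_moves(
  increments=[
    [[0.3,-0.1,1],[0,0,0]],
    [[0.6,-0.2,2.5],[0,0,0]],
    [[1,-0.3,4],[0,0,0]],
    [[1,-0.3,5.5],[0,0,0]],
    [[1,-0.3,7],[0,0,0]],
    [[1,-0.3,8],[0,0,0]],
    [[1,-0.3,8],[0,0,0]],
    [[1,-0.3,8],[0,0,0]],
  ],
)

```text
clock: 10.1
tool_pos: [640.1, -122.0, 131.4]
eef_rot: [-2.053, 2.378, 0.0]
contact_force: [-0.3, 0.2, 0.5]
grip_width: 0.701
finger_force: 0.0
```

```bash
python3 - <<'E'
from h import *
snap('wrist','w5')
def quad(f,lo):
    im=cv2.imread(f'pics/{f}.png'); p=proj(f,[639,-120,34]); 
    m=(im.min(2)>lo).astype(np.uint8); m[:, :int(p[0]-110)]=0; m[:,int(p[0]+110):]=0
    n,l,st,c=cv2.connectedComponentsWithStats(m); i=1+np.argmax(st[1:,4]); pts=np.argwhere(l==i)[:,::-1].astype(np.float32)
    return cv2.minAreaRect(pts), st[i]
for lo in (180,200): 
  for f in ('w4','w5'): print(f,lo,quad(f,lo))
a,b=quad('w4',190)[0],quad('w5',190)[0]
print(tri(('w4',a[0]),('w5',b[0]))); q=atz('w5',b[0],34); print(q)
go([q[0],q[1],10])
E
```

```text
w4 180 (((310.9999694824219, 210.99996948242188), (81.99998474121094, 37.99999237060547), 90.0), array([ 292,  170,   39,   83, 1869], dtype=int32))
w5 180 (((315.9999694824219, 245.5), (49.99999237060547, 104.99998474121094), 0.0), array([ 291,  193,   51,  106, 3040], dtype=int32))
w4 200 (((315.0, 176.0), (16.0, 10.0), 0.0), array([307, 171,  17,  11,  81], dtype=int32))
w5 200 (((320.0, 195.5), (3.0, 20.0), 90.0), array([310, 194,  21,   4,  65], dtype=int32))
(array([ 640.81611283, -120.5077058 ,   29.3198136 ]), [0.1, 0.1])
[ 640.73573201 -121.79677886   34.        ]
shift [-0.03 -0.02 12.19] turn [0. 0. 0.]
```

Call:
apply_moves(
  increments=[
    [[0,0,2],[0,0,0]],
    [[0,0,4],[0,0,0]],
    [[0,0,6],[0,0,0]],
    [[0,0,8],[0,0,0]],
    [[0,0,10],[0,0,0]],
    [[0,0,11.2],[0,0,0]],
    [[0,0,11.8],[0,0,0]],
    [[0,0,11.8],[0,0,0]],
  ],
)

```text
clock: 10.95
tool_pos: [640.0, -122.0, 13.2]
eef_rot: [2.054, -2.377, -0.0]
contact_force: [0.8, -0.4, -0.3]
grip_width: 0.71
finger_force: 0.0
```

Call:
apply_moves(
  increments=[
    [[0,0,0],[0,0,0]],
    [[0,0,0],[0,0,0]],
    [[0,0,0],[0,0,0]],
    [[0,0,0],[0,0,0]],
    [[0,0,0],[0,0,0]],
    [[0,0,0],[0,0,0]],
    [[0,0,0],[0,0,0]],
    [[0,0,0],[0,0,0]],
  ],
  hand=2.5,
  force=50,
)

```text
clock: 11.75
tool_pos: [640.9, -122.3, 14.6]
eef_rot: [-2.053, 2.376, -0.003]
contact_force: [-0.6, 0.8, 6.9]
grip_width: 0.431
finger_force: 52.1
```

Call:
apply_moves(
  increments=[
    [[0,0,-1],[0,0,0]],
    [[0,0,-3],[0,0,0]],
    [[0,0,-6],[0,0,0]],
    [[0,0,-10],[0,0,0]],
    [[0,0,-14],[0,0,0]],
    [[0,0,-18],[0,0,0]],
    [[0,0,-21],[0,0,0]],
    [[0,0,-23],[0,0,0]],
  ],
)

```text
clock: 12.55
tool_pos: [640.5, -122.2, 246.9]
eef_rot: [-2.053, 2.376, -0.005]
contact_force: [0.6, 0.1, -0.5]
grip_width: 0.429
finger_force: 57.0
```

```bash
python3 - <<'E'
from h import *
snap('wrist','w6'); c,s=np.cos(.077),np.sin(.077)
go([480,310,250],down(-.077)); go([480,310,250])
E
```

```text
shift [-40.45  22.25  -0.24] turn [-0.006  0.004  1.502]
shift [-40.45  22.25  -0.24] turn [0. 0. 0.]
```

View pics/w6.png

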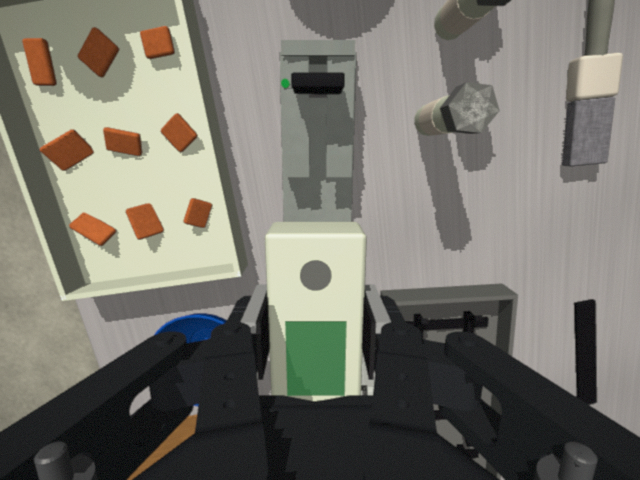

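The logger is held squarely. Carrying it to the bay.

Call:
apply_moves(
  increments=[
    [[-2.6,1,0],[0,0,0]],
    [[-5.2,2.1,0],[0,0,0]],
    [[-7.8,3.2,0],[0,0,0]],
    [[-10.4,4.2,0],[0,0,0]],
    [[-13,5.3,0],[0,0,0]],
    [[-15.6,6.3,0],[0,0,0]],
    [[-18.2,7.4,0],[0,0,0]],
    [[-20.6,8.4,0],[0,0,0]],
  ],
)

```text
clock: 13.4
tool_pos: [585.9, 95.2, 243.1]
eef_rot: [2.054, -2.377, -0.001]
contact_force: [-0.7, 0.3, -1.5]
grip_width: 0.429
finger_force: 57.1
```

Call:
apply_moves(
  increments=[
    [[-2.6,1,0],[0,0,0.12]],
    [[-5.2,2.1,0],[0,0,0.25]],
    [[-7.8,3.2,0],[0,0,0.38]],
    [[-10.4,4.2,0],[0,0,0.5]],
    [[-13,5.3,0],[0,0,0.63]],
    [[-15.6,6.3,0],[0,0,0.76]],
    [[-18.2,7.4,0],[0,0,0.88]],
    [[-20.6,8.4,0],[0,0,1]],
  ],
)

```text
clock: 14.2
tool_pos: [532.7, 311.1, 243.1]
eef_rot: [0.655, -3.072, 0.0]
contact_force: [-0.1, 0.2, -1.3]
grip_width: 0.433
finger_force: 57.2
```

Call:
apply_moves(
  increments=[
    [[0,0,0],[0,0,0.1]],
    [[0,0,0],[0,0,0.2]],
    [[0,0,1],[0,0,0.3]],
    [[0,0,2.5],[0,0,0.4]],
    [[0,0,4.5],[0,0,0.5]],
    [[0,0,7],[0,0,0.5]],
    [[0,0,9],[0,0,0.5]],
    [[0,0,10],[0,0,0.5]],
  ],
)

```text
clock: 15.0
tool_pos: [532.3, 309.4, 141.3]
eef_rot: [-0.117, -3.137, 0.002]
contact_force: [0.0, 0.7, -2.0]
grip_width: 0.43
finger_force: 57.1
```

```bash
python3 - <<'E'
from h import *
s=ctrl.read_state(); print(s['clock'],s['tool_pos'],s['grip_width'])
go([531.5,309.5,40],down(-.077))
E
```

```text
15.0 [532.27823055 309.4135083  141.3049021 ] 0.42969784891030144
shift [ 0.05  0.02 10.13] turn [-0.001 -0.003  0.002]
```

Call:
apply_moves(
  increments=[
    [[0,0,2],[0,0,0]],
    [[0,0,4.5],[0,0,0]],
    [[0,0,7],[0,0,0]],
    [[0,0,9],[0,0,0]],
    [[0,0,10.5],[0,0,0]],
    [[0,0,11.8],[0,0,0]],
    [[0,0,12.4],[0,0,0]],
    [[0,0,12.8],[0,0,0]],
  ],
)

```text
clock: 15.8
tool_pos: [533.7, 310.0, 15.2]
eef_rot: [0.117, 3.139, 0.0]
contact_force: [0.4, -0.4, -1.5]
grip_width: 0.433
finger_force: 57.1
```

Call:
apply_moves(
  increments=[
    [[0,0,0],[0,0,0]],
    [[0,0,0],[0,0,0]],
    [[0,0,0],[0,0,0]],
    [[0,0,0],[0,0,0]],
    [[0,0,-1],[0,0,0]],
    [[0,0,-4],[0,0,0]],
    [[0,0,-8],[0,0,0]],
    [[0,0,-12],[0,0,0]],
  ],
  hand=5,
)

```text
clock: 16.6
tool_pos: [533.3, 309.8, 137.3]
eef_rot: [-0.118, -3.139, 0.0]
contact_force: [0.4, 1.4, -0.1]
grip_width: 0.583
finger_force: 0.0
```

```bash
python3 - <<'E'
from h import *
s=ctrl.read_state(); print(s['clock'],s['tool_pos'],s['grip_width'],s['qpos'].round(2))
b=snap('wrist','w7')['color']; t=snap('top','t3')['color']; s=snap('side','s3')['color']
v=np.vstack([cv2.resize(t[180:300,340:500],(400,300)),cv2.resize(b,(400,300))])
cv2.imwrite('pics/c3.png',np.hstack([v,cv2.resize(s[100:400,230:430],(400,600))])[:,:,::-1])
for z in (8,32): print([proj('w7',[531.5+ (a*.997+b*.077),309.5+(-a*.077+b*.997),z]).round(0).tolist() for a,b in ((-40,-19),(-40,19),(40,19),(40,-19))])
E
```

```text
16.6 [533.29715191 309.8164816  137.30954442] 0.5833835899920651 [ 0.41  0.53 -0.05  1.   -0.    0.48]
[[291.0, 181.0], [340.0, 181.0], [338.0, 278.0], [292.0, 278.0]]
[[288.0, 184.0], [342.0, 184.0], [340.0, 289.0], [290.0, 289.0]]
```

View pics/c3.png

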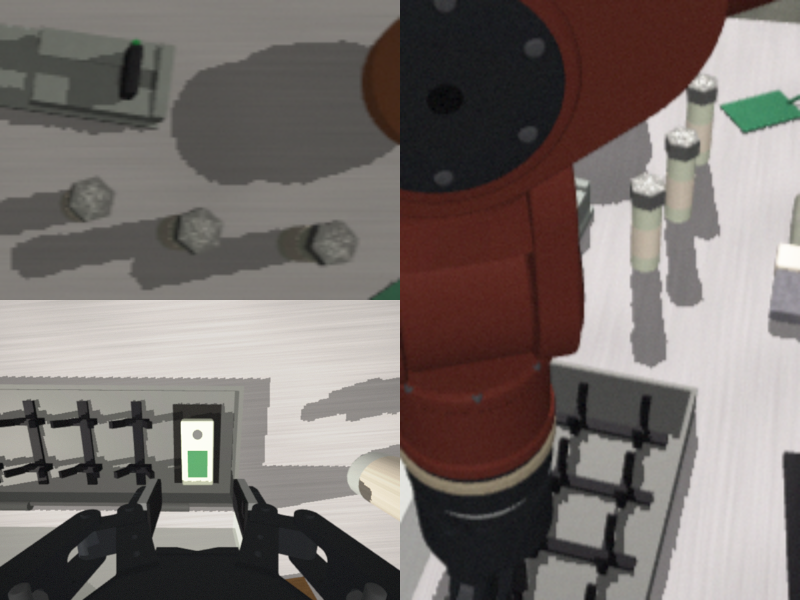

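The logger lies on the pad within about 4 mm of the centre. Next the tubes: I'll triangulate their caps from four views and work out the tilted grasp.

```bash
cat >> h.py <<'E'
TH=np.radians(20); YAW=-.077
def graspR(az,th=TH):
    z=np.array([np.cos(th)*np.cos(az),np.cos(th)*np.sin(az),-np.sin(th)]); y=np.array([-np.sin(az),np.cos(az),0]); return np.column_stack([np.cross(y,z),y,z])
def placeR(th=TH):
    d=np.array([np.cos(YAW),np.sin(YAW),0]); z=np.sin(th)*d-np.cos(th)*np.array([0,0,1.]); y=np.array([np.sin(YAW),-np.cos(YAW),0]); return np.column_stack([np.cross(y,z),y,z])
E
python3 - <<'E'
from h import *
A=[('t3',(376.6,259.4)),('s3',(354,192.5)),('w4',(491,84)),('w6',(471,108))]
print('A',[tri(*A)]+[atz(f,u,110).round(1) for f,u in A])
B=[('t3',(419.8,271.8)),('s3',(371,170))];C=[('t3',(473,277)),('s3',(381,144))]
for n in (B,C): print(tri(*n),[atz(f,u,110).round(1) for f,u in n])
p=np.array([509,-200,60.]); az=np.arctan2(p[1],p[0]); G=graspR(az); pre=p+G[:,2]*18.7-G[:,2]*120
print('pre',pre.round(0),'az',az); go([470,0,300]); 
s=ctrl.read_state(); print(R.from_rotvec(s['eef_rot']).as_matrix().round(2))
E
```

```text
A [(array([ 508.91910048, -201.85995469,  106.19651255]), [1.5, 0.8, 1.0, 1.4]), array([ 507.7, -202.5,  110. ]), array([ 508.2, -198.3,  110. ]), array([ 511. , -200.5,  110. ]), array([ 511.9, -201. ,  110. ])]
(array([ 482.71479451, -292.42318324,  101.88004287]), [0.6, 0.6]) [array([ 482. , -290.6,  110. ]), array([ 482.5, -281.2,  110. ])]
(array([ 471.51180166, -403.07557301,   98.33122103]), [0.5, 0.5]) [array([ 471. , -399.1,  110. ]), array([ 471. , -385.2,  110. ])]
pre [ 420. -165.   95.] az -0.37439439889104903
shift [  4.13 -31.44 -16.2 ] turn [0. 0. 0.]
[[-1.    0.07  0.01]
 [ 0.07  1.    0.  ]
 [-0.01  0.   -1.  ]]
```

Call:
apply_moves(
  increments=[
    [[0,0,-3],[0,0,0]],
    [[1,-4,-6],[0,0,0]],
    [[2,-8,-9],[0,0,0]],
    [[4,-13,-12],[0,0,0]],
    [[5,-18,-14],[0,0,0]],
    [[6,-23,-14],[0,0,0]],
    [[7,-28,-14],[0,0,0]],
    [[8,-32,-14],[0,0,0]],
  ],
  hand=6.2,
)

```text
clock: 17.55
tool_pos: [431.9, 5.0, 275.0]
eef_rot: [-0.117, -3.139, 0.0]
contact_force: [0.9, -0.7, -0.8]
grip_width: 0.726
finger_force: 0.0
```

```bash
python3 - <<'E'
from h import *
p=np.array([509.5,-200.8,60.]); az=np.arctan2(p[1],p[0]); G=graspR(az); pre=p-G[:,2]*110+[0,0,130]
print(pre); go(pre,G); go(pre,graspR(az,np.radians(55)))
E
```

```text
[ 413.3328884  -162.89939939  227.62221577]
shift [  0.6  -16.88   4.74] turn [ 0.184 -1.212  0.263]
shift [  0.6  -16.88   4.74] turn [ 0.092 -0.606  0.292]
```

Call:
apply_moves(
  increments=[
    [[0,-2,0.5],[0.02,-0.14,0.03]],
    [[0,-4,1],[0.04,-0.28,0.06]],
    [[0,-6,1.5],[0.06,-0.42,0.09]],
    [[0,-8,2],[0.08,-0.56,0.12]],
    [[0.2,-10,2.5],[0.1,-0.7,0.15]],
    [[0.3,-12.5,3],[0.12,-0.83,0.18]],
    [[0.5,-15,4],[0.14,-0.96,0.21]],
    [[0.6,-17,4.7],[0.16,-1.08,0.235]],
  ],
)

```text
clock: 18.35
tool_pos: [421.6, -178.6, 280.3]
eef_rot: [0.338, 2.08, -0.212]
contact_force: [0.8, 0.7, -0.1]
grip_width: 0.725
finger_force: 0.0
```

```bash
python3 - <<'E'
from h import *
p=np.array([509.5,-200.8,60.]); az=np.arctan2(p[1],p[0]); G=graspR(az); pre=p-G[:,2]*100
s=ctrl.read_state();print(s['tool_pos'],s['qpos'].round(2)); go(pre,G)
E
```

```text
[ 421.58658383 -178.64126028  280.34072647] [-0.92 -0.51 -1.3  -0.18  0.49 -0.33]
shift [16.23  1.43  9.09] turn [ 0.035 -0.18   0.031]
```

The elbow has reached its folding limit here. I'll fit a quick kinematic model from the recorded states to find feasible grasp poses.

```bash
cat > kin.py <<'E'
from h import *
from scipy.optimize import least_squares
D=[([1.183,.291,-.153,1.127,0],(129.1,508.5,230.9)),([.2,.18,-.12,1.27,0],(453.5,166.9,300.9)),([-.55,.69,.03,.92,0],(606.1,-283.9,58.1)),([-.28,.54,.18,1.21,0],(637.9,-110.2,211.6)),([.41,.53,-.05,1.0,0],(533.3,309.8,137.3)),([-.92,-.51,-1.3,-.18,.49],(421.6,-178.6,280.3))]
def fk(q,k):
    r0,h,A,B,C,Dd,E,L=k; rz=R.from_euler('z',q[0]); ry=lambda a:R.from_euler('y',a)
    p=np.array([r0,0,h])+ry(q[1]).apply([B,0,A])+ry(q[1]-q[2]).apply([C,0,Dd]); w=rz.apply(p)
    o=rz*ry(q[1]-q[2]+q[3]); o2=o*R.from_euler('z',q[4])
    return w+o.apply([E,0,0])+o2.apply([L,0,0]), o2.apply([1,0,0]), rz.apply(np.array([r0,0,h])+ry(q[1]).apply([B,0,A])),w
K0=[0,150,350,0,300,0,80,180]
def kfit():
    f=lambda k:np.concatenate([fk(q,k)[0]-p for q,p in D]+[(np.array(k)-K0)*.01]); return least_squares(f,K0)
lo=np.array([-2.52,-.91,-1.3,-1.96,-1.52]);hi=np.array([2.52,1.74,1.37,2.02,1.47])
def ik(p,z,k):
    best=None
    for g in ([0,.3,-.5,.5,0],[0,0,-1,0,0],[0,.8,.2,.5,0],[0,.5,-.5,-.5,0]):
        g=np.array(g,float); g[0]=np.arctan2(p[1],p[0])
        f=lambda q:np.concatenate([(fk(q,k)[0]-p)/10,(fk(q,k)[1]-z)*20]); s=least_squares(f,np.clip(g,lo+.01,hi-.01),bounds=(lo,hi))
        if best is None or s.cost<best.cost: best=s
    return best
if __name__=='__main__':
    k=kfit(); print(k.x.round(0), np.abs(k.fun[:18]).max()); k=k.x
    for n,p in (('A',[509.5,-200.8]),('B',[482.5,-290]),('C',[471.5,-399])):
      for th in (5,20,35):
        for back in (0,80):
          az=np.arctan2(p[1],p[0]); G=graspR(az,np.radians(th)); P=np.array(p+[60])+G[:,2]*(18.7-back); s=ik(P,G[:,2],k)
          print(n,th,back,round(s.cost,2),s.x.round(2),'wrist',fk(s.x,k)[3].round(0))
E
python3 kin.py
```

```text
[  1. 285. 503.  -7. 386.  81. -37. 482.] 72.18596159667062
A 5 0 19.85 [-1.28  1.25 -1.26 -1.96  1.11] wrist [  62. -202.  157.]
A 5 80 8.14 [-1.71  1.74 -1.3  -1.96  1.45] wrist [ -16. -120.   88.]
A 20 0 18.21 [-0.38  0.62 -1.3  -1.33  0.  ] wrist [215. -85. 307.]
A 20 80 39.84 [-0.38  0.17 -1.3  -0.71  0.  ] wrist [184. -73. 407.]
A 35 0 1.55 [-0.38  0.51 -1.3  -1.12  0.  ] wrist [211. -83. 334.]
A 35 80 6.62 [-0.38  0.12 -1.3  -0.64  0.  ] wrist [179. -70. 416.]
B 5 0 19.65 [-1.3   1.17 -1.27 -1.96  0.95] wrist [  58. -212.  176.]
B 5 80 7.83 [-1.87  1.74 -1.3  -1.96  1.45] wrist [ -36. -116.   88.]
B 20 0 12.98 [-0.54  0.73 -1.3  -1.49  0.  ] wrist [ 199. -120.  282.]
B 20 80 35.03 [-0.54  0.23 -1.3  -0.8   0.  ] wrist [ 176. -106.  395.]
B 35 0 0.49 [-0.54  0.57 -1.3  -1.21 -0.  ] wrist [ 197. -118.  321.]
B 35 80 4.8 [-0.54  0.17 -1.3  -0.72  0.  ] wrist [ 170. -102.  406.]
C 5 0 13.46 [-0.7   1.01 -1.28 -1.96  0.  ] wrist [ 176. -149.  213.]
C 5 80 19.17 [-1.68  1.29 -1.27 -1.96  1.19] wrist [ -23. -201.  151.]
C 20 0 0.09 [-0.7   1.03 -1.3  -1.96  0.  ] wrist [ 169. -143.  215.]
C 20 80 18.29 [-0.7   0.46 -1.3  -1.15  0.  ] wrist [ 172. -145.  344.]
C 35 0 0.0 [-0.7   0.62 -1.21 -1.21  0.  ] wrist [ 205. -173.  305.]
C 35 80 0.43 [-0.7   0.36 -1.3  -1.01  0.  ] wrist [ 166. -140.  367.]
```

```bash
python3 - <<'E'
from kin import *
s=ctrl.read_state(); print(s['qpos'].round(3),s['tool_pos']); Rm=R.from_rotvec(s['eef_rot']).as_matrix(); print(Rm.round(3))
q=s['qpos']
for sg in (1,-1):
    o=R.from_euler('z',q[0])*R.from_euler('y',q[1]-q[2]+q[3]); print(sg,(o*R.from_euler('z',sg*q[4])).apply([1,0,0]).round(3))
k=kfit(); print(k.fun[:18].reshape(-1,3).round(0))
D5=D[:5]
f=lambda k:np.concatenate([fk(q,k)[0]-p for q,p in D5]+[(np.array(k)-K0)*.003]); kk=least_squares(f,K0); print(kk.x.round(0),kk.fun[:15].round(1)); print(fk(q,kk.x)[0])
E
```

```text
[-0.917 -0.509 -1.296 -0.177  0.492 -0.334] [ 421.58658383 -178.64126028  280.34072647]
[[-0.482  0.324  0.814]
 [ 0.153  0.946 -0.286]
 [-0.863 -0.013 -0.505]]
1 [ 0.814 -0.286 -0.505]
-1 [ 0.065 -0.861 -0.505]
[[ 68. -26.   0.]
 [ 14. -72.  -2.]
 [-39. -64.   1.]
 [-20. -68.   3.]
 [ 28. -66.  -4.]
 [ -0.   0.   1.]]
[  2. -55. 511.   4. 379.  59.  -5.  95.] [ 67.6 -27.    1.8  14.1 -72.1  -0.6 -39.1 -63.7   1.5 -19.2 -67.7   0.1
  28.3 -65.7  -2.9]
[115.48083891 -76.56851995 120.98932378]
```

```bash
python3 - <<'E'
s=open('kin.py').read()
s=s.replace("r0,h,A,B,C,Dd,E,L=k;","r0,h,A,B,C,Dd,E,L,l1=k;").replace("w=rz.apply(p)","p[1]+=l1; w=rz.apply(p)").replace("80,180]","80,180,70]").replace("[:18]","[:18]").replace("*.01])","*.002])")
s=s.replace("g[0]=np.arctan2(p[1],p[0])","g[0]=np.arctan2(p[1],p[0])-np.arcsin(73/np.hypot(*p[:2]))")
open('kin.py','w').write(s)
E
python3 kin.py
```

```text
[  3. 279. 509.   3. 375.  71. 108. 329.  73.] 2.991456067022739
A 5 0 39.11 [-1.    1.13 -1.3  -1.96  0.92] wrist [ 183. -152.  194.]
A 5 80 40.61 [-1.97  1.74 -1.3  -0.03  1.47] wrist [  14. -156.   82.]
A 20 0 21.41 [-0.66  0.62 -1.3  -1.27  0.29] wrist [234. -90. 315.]
A 20 80 42.21 [-0.91  0.25 -1.3  -0.67  0.57] wrist [ 187. -121.  397.]
A 35 0 2.54 [-0.61  0.53 -1.3  -1.1   0.19] wrist [234. -75. 337.]
A 35 80 8.19 [-0.67  0.15 -1.3  -0.63  0.23] wrist [200. -66. 418.]
B 5 0 33.54 [-1.08  1.1  -1.3  -1.96  0.77] wrist [ 173. -168.  202.]
B 5 80 53.99 [-1.67  1.1  -1.3  -0.82  1.47] wrist [  50. -236.  202.]
B 20 0 16.18 [-0.8   0.71 -1.3  -1.41  0.25] wrist [ 220. -123.  295.]
B 20 80 37.75 [-0.98  0.28 -1.3  -0.76  0.46] wrist [ 180. -137.  392.]
B 35 0 1.13 [-0.77  0.58 -1.3  -1.19  0.18] wrist [ 221. -113.  325.]
B 35 80 6.17 [-0.82  0.2  -1.3  -0.71  0.22] wrist [ 192. -100.  409.]
C 5 0 15.64 [-0.95  1.02 -1.3  -1.96  0.27] wrist [ 196. -150.  218.]
C 5 80 42.85 [-1.38  1.15 -1.3  -1.96  1.01] wrist [ 114. -208.  191.]
C 20 0 0.82 [-0.92  1.05 -1.3  -1.96  0.2 ] wrist [ 199. -141.  214.]
C 20 80 21.07 [-0.99  0.47 -1.3  -1.12  0.28] wrist [ 188. -153.  349.]
C 35 0 0.0 [-0.9   0.66 -1.23 -1.27  0.16] wrist [ 223. -166.  301.]
C 35 80 0.95 [-0.94  0.38 -1.3  -0.99  0.19] wrist [ 191. -138.  371.]
```

The model now fits to 3 mm. The hand is 437 mm long past the wrist pitch axis, so radial level grasps are out. I'll check level grasps that point sideways (toward −y) using wrist yaw, with the camera above.

```bash
cat > kin2.py <<'E'
from kin import *
import kin
k=kfit().x; B=np.array([[0,0,1],[0,1,0],[-1,0,0.]]); lo6=np.append(lo,-3.14);hi6=np.append(hi,3.14)
def fk6(q):
    p,_,e,w=fk(q[:5],k); M=(R.from_euler('z',q[0])*R.from_euler('y',q[1]-q[2]+q[3])*R.from_euler('z',q[4])).as_matrix()@B@R.from_euler('z',q[5]).as_matrix(); return p,M,e,w
def ik6(p,M,seeds):
    best=None
    for g in seeds:
        f=lambda q:np.concatenate([(fk6(q)[0]-p)/10,(fk6(q)[1]-M).ravel()*10]); s=least_squares(f,np.clip(g,lo6+.01,hi6-.01),bounds=(lo6,hi6))
        if best is None or s.cost<best.cost-.01: best=s
    return best
def graspR(az,th):
    ca,sa=np.cos(az),np.sin(az); z=np.array([np.cos(th)*ca,np.cos(th)*sa,-np.sin(th)]); x=np.array([np.sin(th)*ca,np.sin(th)*sa,np.cos(th)]); return np.column_stack([x,np.cross(z,x),z])
def placeR(th):
    d=np.array([np.cos(YAW),np.sin(YAW),0]); z=np.sin(th)*d-np.cos(th)*np.array([0,0,1.]); y=np.array([-np.sin(YAW),np.cos(YAW),0]); return np.column_stack([np.cross(y,z),y,z])
SEEDS=[[.3,.5,-.3,.8,-1.3,a] for a in (-1.5,0,1.5)]+[[-.2,.5,-.3,.8,-1.3,a] for a in (-1.5,1.5)]+[[.3,.8,.4,.8,-.8,-1],[.3,.2,-.8,.5,-1.2,-1]]
TUBES={'A':[509.5,-200.8],'B':[482.5,-290],'C':[471.5,-399]}
E
python3 - <<'E'
from kin2 import *
s=ctrl.read_state(); print((fk6(s['qpos'])[1]-R.from_rotvec(s['eef_rot']).as_matrix()).round(2).tolist(), fk6(s['qpos'])[0]-s['tool_pos'])
for n,p in TUBES.items():
  for azd in (-60,-80,-100):
    for th in (10,20,30):
      G=graspR(np.radians(azd),np.radians(th)); o=[]
      for back,up in ((0,0),(90,0),(0,120)):
        P=np.array(p+[60])+G[:,2]*(18.7-back)+[0,0,up]; r=ik6(P,G,SEEDS); o.append(round(r.cost,2)); 
        if back==0 and up==0: q=r.x
      print(n,azd,th,o,q.round(2),'wristpitch',fk6(q)[3].round(0))
E
```

```text
[[0.0, 0.0, 0.0], [0.0, 0.0, -0.0], [-0.0, 0.0, 0.0]] [1.46698152 1.07804961 1.40804821]
A -60 10 [np.float64(0.08), np.float64(0.0), np.float64(0.0)] [-0.02  1.16 -1.18 -1.96 -1.01 -2.82] wristpitch [263.  68. 161.]
A -60 20 [np.float64(0.0), np.float64(0.0), np.float64(0.0)] [-0.06  0.94 -1.21 -1.56 -0.9  -2.66] wristpitch [274.  57. 226.]
A -60 30 [np.float64(0.0), np.float64(0.0), np.float64(0.0)] [-0.11  0.69 -1.17 -1.08 -0.77 -2.54] wristpitch [298.  40. 290.]
A -80 10 [np.float64(0.0), np.float64(0.0), np.float64(0.0)] [ 0.06  0.92 -0.86 -0.78 -1.36 -2.16] wristpitch [397.  96. 204.]
A -80 20 [np.float64(0.0), np.float64(0.0), np.float64(0.0)] [ 0.03  0.77 -0.83 -0.4  -1.19 -1.98] wristpitch [419.  85. 266.]
A -80 30 [np.float64(0.0), np.float64(0.0), np.float64(0.0)] [-0.02  0.65 -0.81 -0.21 -1.02 -1.95] wristpitch [429.  64. 318.]
A -100 10 [np.float64(0.0), np.float64(0.0), np.float64(0.0)] [ 0.05  1.09 -0.13  1.24 -1.29 -0.65] wristpitch [647. 104. 181.]
A -100 20 [np.float64(0.0), np.float64(0.0), np.float64(0.0)] [ 0.02  0.92 -0.28  0.87 -1.17 -1.04] wristpitch [612.  87
[... 1743 characters left out ...]
  1.11 -1.02 -1.82 -0.97 -2.88] wristpitch [324. -58. 147.]
C -80 20 [np.float64(0.0), np.float64(0.0), np.float64(0.0)] [-0.43  0.88 -1.03 -1.34 -0.89 -2.68] wristpitch [338. -75. 224.]
C -80 30 [np.float64(0.0), np.float64(0.0), np.float64(0.0)] [-0.47  0.69 -0.98 -0.91 -0.76 -2.56] wristpitch [355. -99. 290.]
C -100 10 [np.float64(0.0), np.float64(0.0), np.float64(0.0)] [-0.32  0.94 -0.7  -0.77 -1.34 -2.28] wristpitch [459. -77. 197.]
C -100 20 [np.float64(0.0), np.float64(0.0), np.float64(0.0)] [-0.35  0.81 -0.66 -0.34 -1.18 -2.04] wristpitch [478. -96. 264.]
C -100 30 [np.float64(0.0), np.float64(0.0), np.float64(0.0)] [-0.39  0.71 -0.63 -0.12 -1.01 -1.98] wristpitch [ 483. -120.  316.]
```

```bash
cat > plan.py <<'E'
from kin2 import *
AZ=np.radians(-85); T20=np.radians(20)
def cur(): return np.array(ctrl.read_state()['qpos'])
def sol(P,M,seed=None):
    r=ik6(P,M,([seed] if seed is not None else [])+SEEDS+[[.3,.5,0,.9,0,.4],[.1,.4,-.2,.9,-.3,0]]); 
    if r.cost>.05: print('IK BAD',r.cost)
    return r.x
def pre(p,back,up,g=60): G=graspR(AZ,T20); return np.array(list(p)+[g])+G[:,2]*(18.7-back)+[0,0,up],G
def rows(qs,ncall):
    "joint waypoints -> rows for ncall calls; starts from measured pose"
    qs=[cur()]+list(qs); d=[0]+list(np.cumsum([np.abs(b-a).max() for a,b in zip(qs,qs[1:])])); n=8*ncall
    Q=np.array([[np.interp(t,d,[q[j] for q in qs]) for j in range(6)] for t in np.linspace(0,d[-1],n+1)])
    F=[fk6(q)[:2] for q in Q]; mr=max((R.from_matrix(a[1]).inv()*R.from_matrix(b[1])).magnitude() for a,b in zip(F,F[1:])); ms=max(np.linalg.norm(a[0]-b[0]) for a,b in zip(F,F[1:]))
    print('max row turn',round(mr,3),'mm',round(ms),'joint',np.abs(np.diff(Q,axis=0)).max().round(3),'minTCPz',min(f[0][2] for f in F).round(0))
    for c in range(ncall):
        p0,M0=F[8*c]; print([[((M0.T@(p-p0))/10).round(1).tolist(),R.from_matrix(M0.T@M).as_rotvec().round(2).tolist()] for p,M in F[8*c+1:8*c+9]])
        print('  end',F[8*c+8][0].round(0))
E
python3 - <<'E'
from plan import *
p,G=pre(TUBES['A'],100,40); q=sol(p,G); print(p.round(0),q.round(2)); rows([q],3)
for y in (-138,-72,-6,60):
    M=placeR(T20); P=np.array([521.5+.077*y,176+.997*y,37])+M[:,2]*18.7; print(y,P.round(0),sol(P,M).round(2),sol(P+[0,0,120],M).round(2))
E
```

```text
[ 503. -125.  128.] [ 0.22  0.71 -0.48  0.74 -1.2  -1.19]
max row turn 0.136 mm 24 joint 0.07 minTCPz 101.0
[[[1.4, -0.3, 1.1], [0.01, 0.07, -0.04]], [[2.8, -0.6, 2.1], [0.02, 0.14, -0.08]], [[4.3, -0.7, 3.1], [0.02, 0.21, -0.13]], [[5.8, -0.9, 3.9], [0.03, 0.28, -0.18]], [[7.2, -1.0, 4.6], [0.03, 0.36, -0.25]], [[8.7, -1.1, 5.3], [0.03, 0.43, -0.31]], [[10.1, -1.2, 5.8], [0.04, 0.5, -0.39]], [[11.4, -1.2, 6.3], [0.04, 0.57, -0.46]]]
  end [ 415. -190.  152.]
[[[0.7, 0.4, 0.9], [0.01, 0.07, -0.08]], [[1.3, 0.8, 1.7], [0.02, 0.14, -0.17]], [[1.9, 1.1, 2.4], [0.03, 0.2, -0.26]], [[2.3, 1.3, 3.0], [0.04, 0.27, -0.36]], [[2.6, 1.5, 3.4], [0.06, 0.33, -0.46]], [[2.7, 1.6, 3.8], [0.08, 0.39, -0.56]], [[2.6, 1.7, 4.0], [0.1, 0.45, -0.67]], [[2.3, 1.9, 4.2], [0.12, 0.51, -0.78]]]
  end [ 411. -188.  101.]
[[[-0.5, -0.3, -0.2], [0.03, 0.06, -0.11]], [[-1.1, -0.6, -0.5], [0.06, 0.12, -0.21]], [[-1.8, -1.1, -1.0], [0.1, 0.19, -0.32]], [[-2.8, -1.6, -1.7], [0.14, 0.25, -0.43]], [[-4.0, -2.1, -2.6], [0.18, 0.31, -0.54]], [[-5.5, -2.6, -3.6], [0.23, 0.38, -0.65]], [[-7.1, -3.1, -4.8], [0.28, 0.44, -0.75]], [[-9.1, -3.4, -6.2], [0.34, 0.51, -0.86]]]
  end [ 503. -125.  128.]
-138 [517.  38.  19.] [-0.06  0.33 -0.9  -0.01 -0.    0.01] [-0.06  0.11 -0.74  0.37 -0.    0.01]
-72 [522. 104.  19.] [ 0.1   0.36 -0.85  0.02 -0.06  0.16] [ 0.1   0.15 -0.7   0.38 -0.06  0.16]
-6 [527. 170.  19.] [ 0.24  0.39 -0.78  0.07 -0.11  0.3 ] [ 0.24  0.2  -0.63  0.41 -0.11  0.3 ]
60 [532. 235.  19.] [ 0.38  0.44 -0.69  0.13 -0.15  0.43] [ 0.38  0.26 -0.54  0.45 -0.15  0.43]
```

```bash
python3 - <<'E'
from plan import *
p,G=pre(TUBES['A'],100,40); via=sol(np.array([450,-20,280]),G); print(via.round(2)); rows([via],3); 
E
```

```text
[ 0.45  0.57 -0.28  1.5  -1.07 -0.73]
max row turn 0.144 mm 34 joint 0.07 minTCPz 141.0
[[[1.7, 0.5, 0.9], [-0.01, 0.08, -0.02]], [[3.4, 1.1, 1.7], [-0.02, 0.17, -0.04]], [[5.2, 1.7, 2.3], [-0.02, 0.25, -0.07]], [[7.0, 2.3, 2.6], [-0.03, 0.34, -0.11]], [[8.7, 2.9, 2.8], [-0.04, 0.42, -0.16]], [[10.4, 3.5, 2.7], [-0.04, 0.51, -0.21]], [[12.0, 3.9, 2.5], [-0.05, 0.59, -0.28]], [[13.3, 4.3, 2.1], [-0.05, 0.67, -0.35]]]
  end [ 389. -122.  156.]
[[[1.1, 0.7, 0.3], [0.01, 0.08, -0.07]], [[2.1, 1.2, 0.4], [0.02, 0.16, -0.15]], [[3.0, 1.6, 0.2], [0.04, 0.24, -0.24]], [[3.8, 1.9, -0.1], [0.06, 0.32, -0.33]], [[4.3, 2.0, -0.6], [0.08, 0.39, -0.43]], [[4.5, 2.0, -1.3], [0.11, 0.46, -0.53]], [[4.5, 1.9, -2.1], [0.15, 0.53, -0.63]], [[4.1, 1.9, -3.0], [0.18, 0.6, -0.74]]]
  end [ 342. -100.  166.]
[[[0.2, -0.5, -1.1], [0.05, 0.07, -0.1]], [[0.1, -1.1, -2.5], [0.1, 0.14, -0.21]], [[-0.2, -1.8, -4.1], [0.16, 0.2, -0.31]], [[-0.8, -2.6, -5.9], [0.22, 0.27, -0.42]], [[-1.8, -3.4, -8.0], [0.28, 0.33, -0.52]], [[-3.1, -4.0, -10.3], [0.36, 0.4, -0.63]], [[-4.8, -4.5, -12.8], [0.43, 0.46, -0.73]], [[-6.8, -4.8, -15.5], [0.51, 0.52, -0.83]]]
  end [450. -20. 280.]
```

Call:
apply_moves(
  increments=[
    [[1.7,0.5,0.9],[-0.01,0.08,-0.02]],
    [[3.4,1.1,1.7],[-0.02,0.17,-0.04]],
    [[5.2,1.7,2.3],[-0.02,0.25,-0.07]],
    [[7.0,2.3,2.6],[-0.03,0.34,-0.11]],
    [[8.7,2.9,2.8],[-0.04,0.42,-0.16]],
    [[10.4,3.5,2.7],[-0.04,0.51,-0.21]],
    [[12.0,3.9,2.5],[-0.05,0.59,-0.28]],
    [[13.3,4.3,2.1],[-0.05,0.67,-0.35]],
  ],
)

```text
clock: 19.15
tool_pos: [384.2, -118.4, 148.3]
eef_rot: [-0.003, 2.816, -0.268]
contact_force: [0.2, -0.7, 0.2]
grip_width: 0.726
finger_force: 0.0
```

Call:
apply_moves(
  increments=[
    [[1.1,0.7,0.3],[0.01,0.08,-0.07]],
    [[2.1,1.2,0.4],[0.02,0.16,-0.15]],
    [[3.0,1.6,0.2],[0.04,0.24,-0.24]],
    [[3.8,1.9,-0.1],[0.06,0.32,-0.33]],
    [[4.3,2.0,-0.6],[0.08,0.39,-0.43]],
    [[4.5,2.0,-1.3],[0.11,0.46,-0.53]],
    [[4.5,1.9,-2.1],[0.15,0.53,-0.63]],
    [[4.1,1.9,-3.0],[0.18,0.6,-0.74]],
  ],
)

```text
clock: 19.95
tool_pos: [336.8, -95.8, 161.0]
eef_rot: [0.879, -2.562, 0.636]
contact_force: [-0.1, 0.6, -0.7]
grip_width: 0.725
finger_force: 0.0
```

Call:
apply_moves(
  increments=[
    [[0.2,-0.5,-1.1],[0.05,0.07,-0.1]],
    [[0.1,-1.1,-2.5],[0.1,0.14,-0.21]],
    [[-0.2,-1.8,-4.1],[0.16,0.2,-0.31]],
    [[-0.8,-2.6,-5.9],[0.22,0.27,-0.42]],
    [[-1.8,-3.4,-8.0],[0.28,0.33,-0.52]],
    [[-3.1,-4.0,-10.3],[0.36,0.4,-0.63]],
    [[-4.8,-4.5,-12.8],[0.43,0.46,-0.73]],
    [[-6.8,-4.8,-15.5],[0.51,0.52,-0.83]],
  ],
)

```text
clock: 20.75
tool_pos: [447.9, -16.5, 273.9]
eef_rot: [1.549, -1.399, 1.063]
contact_force: [0.1, 0.4, 0.6]
grip_width: 0.724
finger_force: 0.0
```

```bash
python3 - <<'E'
from plan import *
print(cur().round(2),ctrl.read_state()['tool_pos']); p,G=pre(TUBES['A'],100,20); q=sol(p,G,cur()); print(q.round(2)); rows([q],1); go(p,G)
snap('wrist','w8')
E
```

```text
[ 0.45  0.59 -0.25  1.5  -1.07 -0.75] [447.85195115 -16.45152969 273.9188749 ]
[ 0.22  0.75 -0.49  0.7  -1.2  -1.19]
max row turn 0.008 mm 30 joint 0.1 minTCPz 108.0
[[[-2.0, -0.8, 2.1], [0.0, -0.01, 0.0]], [[-3.8, -1.5, 4.1], [0.0, -0.01, 0.0]], [[-5.4, -2.1, 6.2], [0.01, -0.01, 0.0]], [[-7.0, -2.6, 8.3], [0.01, -0.01, 0.0]], [[-8.4, -3.0, 10.3], [0.01, -0.01, 0.01]], [[-9.6, -3.3, 12.4], [0.01, -0.01, 0.01]], [[-10.7, -3.4, 14.4], [0.0, -0.0, 0.01]], [[-11.7, -3.4, 16.4], [0.0, 0.01, 0.01]]]
  end [ 503. -125.  108.]
shift [-11.58  -4.72  16.34] turn [0.001 0.006 0.015]
```

View pics/w8.png

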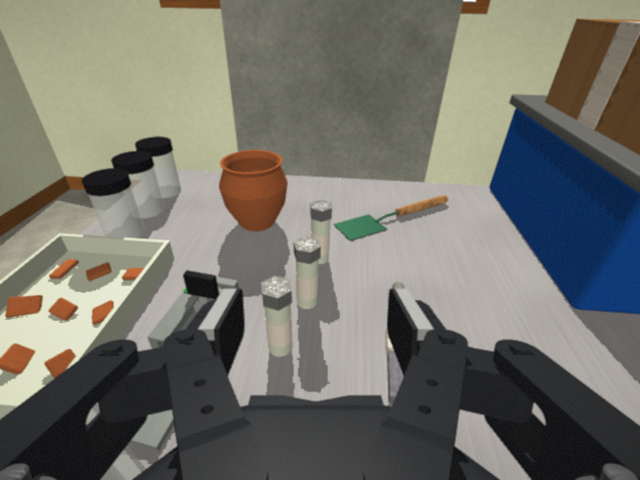

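w8 looks along −y, level, with the tubes in a line: cap tops at A (277,284), B (307,243), C (320,206). Moving to the pre-grasp for A.

Call:
apply_moves(
  increments=[
    [[-1.5,-0.6,2],[0,0,0]],
    [[-3,-1.2,4],[0,0,0]],
    [[-4.5,-1.8,6],[0,0,0]],
    [[-6,-2.4,8],[0,0,0]],
    [[-7.5,-3,10.5],[0,0,0.01]],
    [[-9,-3.6,12.5],[0,0,0.01]],
    [[-10.5,-4.2,14.5],[0,0,0.01]],
    [[-11.6,-4.7,16.3],[0,0,0.015]],
  ],
)

```text
clock: 21.6
tool_pos: [501.7, -125.5, 106.1]
eef_rot: [1.539, -1.42, 1.069]
contact_force: [-0.1, 0.4, -0.2]
grip_width: 0.724
finger_force: 0.0
```

```bash
python3 - <<'E'
from plan import *
snap('wrist','w9')
caps={'A':[('t3',(376.6,259.4)),('w8',(277,284)),('s3',(354,192.5))],'B':[('t3',(419.8,271.8)),('w8',(307,243)),('s3',(371,170))],'C':[('t3',(473,277)),('w8',(320,206)),('s3',(381,144))]}
for n,c in caps.items(): print(n,tri(*c), 'w9',proj('w9',TUBES[n]+[110]).round(0))
s=ctrl.read_state(); print(s['tool_pos']); p,G=pre(TUBES['A'],0,0); go(p,G)
E
```

```text
A (array([ 508.52695157, -202.72585322,  108.80494416]), [0.7, 2.0, 1.8]) w9 [314. 210.]
B (array([ 483.03649287, -291.36888258,  106.05752387]), [1.0, 2.8, 2.8]) w9 [357. 156.]
C (array([ 472.58184767, -400.83947016,  103.4865472 ]), [1.6, 3.6, 3.2]) w9 [366. 118.]
[ 501.36678808 -126.89090453  104.28443019]
shift [-1.52 -0.22 10.38] turn [ 0.006  0.01  -0.003]
```

View pics/w9.png

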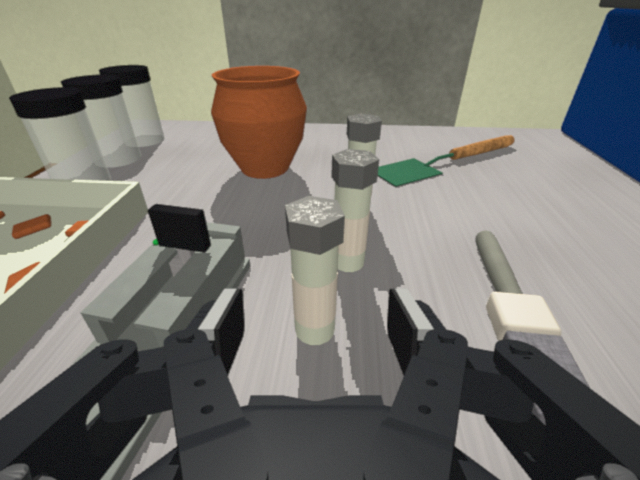

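Call:
apply_moves(
  increments=[
    [[-1,-0.2,0.5],[0,0,0]],
    [[-1.5,-0.2,2],[0,0,0]],
    [[-1.5,-0.2,4],[0,0,0]],
    [[-1.5,-0.2,6],[0,0,0]],
    [[-1.5,-0.2,8],[0,0,0]],
    [[-1.5,-0.2,9.5],[0,0,0]],
    [[-1.5,-0.2,10.4],[0,0,0]],
    [[-1.5,-0.2,10.4],[0,0,0]],
  ],
)

```text
clock: 22.45
tool_pos: [511.4, -216.6, 56.6]
eef_rot: [1.539, -1.42, 1.069]
contact_force: [-0.7, 0.5, 0.0]
grip_width: 0.722
finger_force: 0.0
```

Call:
apply_moves(
  increments=[
    [[0,0,0],[0,0,0]],
    [[0,0,0],[0,0,0]],
    [[0,0,0],[0,0,0]],
    [[0,0,0],[0,0,0]],
    [[0,0,0],[0,0,0]],
    [[0,0,0],[0,0,0]],
    [[0,0,0],[0,0,0]],
    [[0,0,0],[0,0,0]],
  ],
  hand=2,
  force=60,
)

```text
clock: 23.25
tool_pos: [512.1, -216.4, 57.2]
eef_rot: [1.539, -1.42, 1.071]
contact_force: [1.4, 0.8, 0.8]
grip_width: 0.353
finger_force: 58.5
```

```bash
python3 - <<'E'
from plan import *
snap('wrist','w10'); print(ctrl.read_state()['tool_pos'],cur().round(2)); p,G=pre(TUBES['A'],0,0); go(p,G); go(p+[0,0,180])
E
```

```text
[ 512.09667301 -216.38281316   57.1764051 ] [ 0.03  0.78 -0.65 -0.01 -1.21 -1.73]
shift [-0.27  0.12  0.3 ] turn [ 0.003  0.009 -0.006]
shift [16.59  0.05 -6.02] turn [0. 0. 0.]
```

View pics/w10.png

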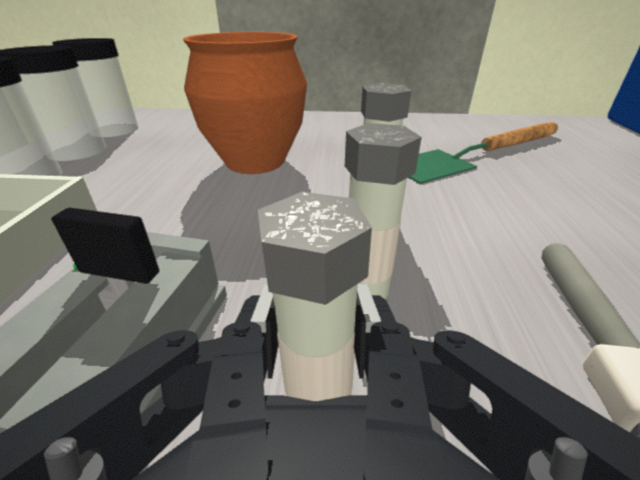

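Tube A is gripped on its axis at about 63 mm up. Lifting, then planning the turn to the saddle.

Call:
apply_moves(
  increments=[
    [[0.5,0,-0.2],[0,0,0]],
    [[2,0,-0.7],[0,0,0]],
    [[4,0,-1.5],[0,0,0]],
    [[6.5,0,-2.4],[0,0,0]],
    [[9,0,-3.3],[0,0,0]],
    [[12,0,-4.4],[0,0,0]],
    [[14.5,0,-5.3],[0,0,0]],
    [[16.5,0,-6],[0,0,0]],
  ],
)

```text
clock: 24.1
tool_pos: [511.1, -218.2, 234.3]
eef_rot: [1.539, -1.421, 1.071]
contact_force: [0.1, -0.5, -0.6]
grip_width: 0.354
finger_force: 58.8
```

```bash
cat >> plan.py <<'E'
def place(y,g,up,dx=0,dz=0):
    "TCP pose for tube gripped g mm up from its foot, case-y y"
    M=placeR(T20); x=-(g-55)+dx; c,s=np.cos(YAW),np.sin(YAW)
    return np.array([521.5+c*x-s*y,176+s*x+c*y,37+dz])+M[:,2]*18.7+[0,0,up],M
E
python3 - <<'E'
from plan import *
s=ctrl.read_state();print(s['tool_pos'],s['grip_width'],s['finger_force']); P,M=place(-6,63.6,130); q=sol(P,M); print(P.round(0),q.round(2)); rows([q],3)
E
```

```text
[ 511.09018825 -218.22219888  234.33862802] 0.35351329195011605 58.779786229133606
[519. 170. 149.] [ 0.25  0.17 -0.63  0.44 -0.11  0.31]
max row turn 0.101 mm 20 joint 0.085 minTCPz 142.0
[[[-1.2, -0.4, -0.7], [0.02, -0.05, 0.09]], [[-2.4, -0.8, -1.4], [0.03, -0.09, 0.18]], [[-3.6, -1.2, -2.2], [0.04, -0.14, 0.26]], [[-4.7, -1.6, -3.1], [0.05, -0.19, 0.35]], [[-5.9, -2.0, -4.0], [0.05, -0.24, 0.43]], [[-7.1, -2.3, -5.0], [0.04, -0.29, 0.52]], [[-8.2, -2.7, -6.1], [0.04, -0.35, 0.6]], [[-9.3, -3.0, -7.3], [0.03, -0.4, 0.68]]]
  end [ 541. -120.  177.]
[[[-1.4, 0.6, -0.7], [-0.02, -0.05, 0.08]], [[-2.8, 1.1, -1.5], [-0.03, -0.09, 0.17]], [[-4.2, 1.7, -2.4], [-0.06, -0.14, 0.25]], [[-5.5, 2.3, -3.3], [-0.09, -0.18, 0.33]], [[-6.8, 3.0, -4.3], [-0.12, -0.22, 0.41]], [[-8.1, 3.6, -5.4], [-0.15, -0.26, 0.49]], [[-9.4, 4.2, -6.5], [-0.19, -0.29, 0.57]], [[-10.6, 4.9, -7.7], [-0.23, -0.33, 0.65]]]
  end [544.  17. 144.]
[[[-0.8, 1.6, -0.7], [-0.04, -0.03, 0.08]], [[-1.5, 3.2, -1.4], [-0.09, -0.05, 0.16]], [[-2.2, 4.7, -2.3], [-0.13, -0.06, 0.24]], [[-2.9, 6.3, -3.2], [-0.18, -0.08, 0.32]], [[-3.5, 7.9, -4.1], [-0.23, -0.09, 0.39]], [[-4.1, 9.5, -5.2], [-0.28, -0.09, 0.47]], [[-4.7, 11.0, -6.3], [-0.34, -0.09, 0.55]], [[-5.2, 12.6, -7.5], [-0.39, -0.09, 0.62]]]
  end [519. 170. 149.]
```

```bash
cat >> plan.py <<'E'
def transfer(q,P=(485,0,270),n=3):
    m=(cur()+q)/2; M=fk6(m)[1]; v=sol(np.array(P,float),M,m); print('via',v.round(2)); rows([v,q],n)
E
python3 - <<'E'
from plan import *
P,M=place(-6,63.6,150); q=sol(P,M); transfer(q)
E
```

```text
via [ 0.28  0.12 -0.48  0.83 -0.69 -0.53]
max row turn 0.116 mm 22 joint 0.085 minTCPz 169.0
[[[-0.4, -0.4, -1.3], [0.02, -0.04, 0.08]], [[-0.8, -0.8, -2.7], [0.04, -0.08, 0.15]], [[-1.2, -1.0, -4.1], [0.05, -0.12, 0.23]], [[-1.6, -1.2, -5.6], [0.06, -0.16, 0.3]], [[-2.0, -1.4, -7.1], [0.07, -0.2, 0.38]], [[-2.3, -1.4, -8.6], [0.07, -0.25, 0.45]], [[-2.7, -1.3, -10.2], [0.07, -0.29, 0.52]], [[-3.1, -1.2, -11.8], [0.06, -0.34, 0.59]]]
  end [ 521. -101.  251.]
[[[-0.7, 0.4, -1.5], [-0.01, -0.04, 0.07]], [[-1.3, 0.9, -3.0], [-0.02, -0.08, 0.14]], [[-1.9, 1.5, -4.5], [-0.04, -0.12, 0.22]], [[-2.4, 2.1, -6.1], [-0.06, -0.15, 0.29]], [[-2.9, 2.8, -7.7], [-0.09, -0.19, 0.36]], [[-3.3, 3.6, -9.4], [-0.11, -0.22, 0.42]], [[-5.1, 4.3, -9.7], [-0.16, -0.26, 0.52]], [[-7.2, 5.0, -10.0], [-0.21, -0.3, 0.61]]]
  end [491.  28. 242.]
[[[-1.3, 1.7, 0.4], [-0.05, -0.03, 0.1]], [[-2.5, 3.4, 0.7], [-0.1, -0.06, 0.2]], [[-3.9, 5.0, 0.9], [-0.16, -0.09, 0.29]], [[-5.2, 6.5, 0.9], [-0.21, -0.11, 0.39]], [[-6.5, 8.1, 0.8], [-0.27, -0.13, 0.48]], [[-7.8, 9.6, 0.6], [-0.34, -0.15, 0.57]], [[-9.2, 11.0, 0.3], [-0.4, -0.16, 0.66]], [[-10.4, 12.3, -0.1], [-0.47, -0.16, 0.75]]]
  end [519. 170. 169.]
```

Call:
apply_moves(
  increments=[
    [[-0.4,-0.4,-1.3],[0.02,-0.04,0.08]],
    [[-0.8,-0.8,-2.7],[0.04,-0.08,0.15]],
    [[-1.2,-1.0,-4.1],[0.05,-0.12,0.23]],
    [[-1.6,-1.2,-5.6],[0.06,-0.16,0.3]],
    [[-2.0,-1.4,-7.1],[0.07,-0.2,0.38]],
    [[-2.3,-1.4,-8.6],[0.07,-0.25,0.45]],
    [[-2.7,-1.3,-10.2],[0.07,-0.29,0.52]],
    [[-3.1,-1.2,-11.8],[0.06,-0.34,0.59]],
  ],
)

```text
clock: 24.9
tool_pos: [512.3, -95.7, 244.9]
eef_rot: [1.42, -2.187, 1.227]
contact_force: [0.9, -0.2, -1.5]
grip_width: 0.356
finger_force: 58.9
```

Call:
apply_moves(
  increments=[
    [[-0.7,0.4,-1.5],[-0.01,-0.04,0.07]],
    [[-1.3,0.9,-3.0],[-0.02,-0.08,0.14]],
    [[-1.9,1.5,-4.5],[-0.04,-0.12,0.22]],
    [[-2.4,2.1,-6.1],[-0.06,-0.15,0.29]],
    [[-2.9,2.8,-7.7],[-0.09,-0.19,0.36]],
    [[-3.3,3.6,-9.4],[-0.11,-0.22,0.42]],
    [[-5.1,4.3,-9.7],[-0.16,-0.26,0.52]],
    [[-7.2,5.0,-10.0],[-0.21,-0.3,0.61]],
  ],
)

```text
clock: 25.7
tool_pos: [483.9, 34.0, 236.8]
eef_rot: [-0.849, 2.758, -0.86]
contact_force: [-0.3, -0.3, -1.1]
grip_width: 0.358
finger_force: 59.0
```

Call:
apply_moves(
  increments=[
    [[-1.3,1.7,0.4],[-0.05,-0.03,0.1]],
    [[-2.5,3.4,0.7],[-0.1,-0.06,0.2]],
    [[-3.9,5.0,0.9],[-0.16,-0.09,0.29]],
    [[-5.2,6.5,0.9],[-0.21,-0.11,0.39]],
    [[-6.5,8.1,0.8],[-0.27,-0.13,0.48]],
    [[-7.8,9.6,0.6],[-0.34,-0.15,0.57]],
    [[-9.2,11.0,0.3],[-0.4,-0.16,0.66]],
    [[-10.4,12.3,-0.1],[-0.47,-0.16,0.75]],
  ],
)

```text
clock: 26.5
tool_pos: [510.7, 174.9, 163.5]
eef_rot: [0.118, 2.803, -0.011]
contact_force: [-0.5, -0.8, -0.9]
grip_width: 0.357
finger_force: 59.0
```

```bash
cat >> plan.py <<'E'
def capaxis(f,lo=60):
    "check the tube in hand: print expected px of its cap/foot/mid given grip g"
def held(f,g):
    s=ctrl.read_state(); M=R.from_rotvec(s['eef_rot']).as_matrix(); gp=s['tool_pos']-M[:,2]*18.7; u=np.cos(T20)*M[:,0]-np.sin(T20)*M[:,2]
    print('held: mid',(gp+(55-g)*u).round(1),'u',u.round(3),[ (n,proj(f,gp+(h-g)*u).round(0)) for n,h in (('captop',110),('capbase',90))])
E
python3 - <<'E'
from plan import *
s=ctrl.read_state();print(s['clock'],s['tool_pos'],s['grip_width']); snap('wrist','w11'); held('w11',63.6)
P,M=place(-6,63.6,60); go(P,M); P,M=place(-6,63.6,2); go(P,M)
E
```

```text
26.5 [510.73574756 174.92993011 163.54280447] 0.35667235262353264
held: mid [513.3 175.7 180.7] u [-0.996  0.086  0.013] [('captop', array([320., 221.])), ('capbase', array([319., 270.]))]
shift [ 1.96 -0.62  8.18] turn [ 0.008 -0.013 -0.013]
shift [ 3.87 -0.69 13.65] turn [ 0.008 -0.013 -0.013]
```

Call:
apply_moves(
  increments=[
    [[0.3,-0.4,1.5],[0,-0.01,-0.01]],
    [[0.8,-0.6,3.5],[0.01,-0.01,-0.01]],
    [[1.4,-0.6,6],[0.01,-0.01,-0.01]],
    [[2,-0.6,8.2],[0.01,-0.01,-0.01]],
    [[2.7,-0.7,10.2],[0.01,-0.01,-0.01]],
    [[3.2,-0.7,11.8],[0.01,-0.01,-0.01]],
    [[3.6,-0.7,13],[0.01,-0.01,-0.01]],
    [[3.9,-0.7,13.7],[0.01,-0.01,-0.01]],
  ],
)

```text
clock: 27.35
tool_pos: [520.0, 168.2, 22.1]
eef_rot: [0.098, 2.792, -0.03]
contact_force: [-7.4, 11.3, 27.4]
grip_width: 0.352
finger_force: 59.4
```

```bash
python3 - <<'E'
from plan import *
s=ctrl.read_state();print(s['tool_pos'],s['contact_force'],s['grip_width']); snap('wrist','w12'); held('w12',63.6)
P,M=place(-6,63.6,0); go(P,M)
im=cv2.imread('pics/w12.png'); print(im[150:330:12,320].tolist())
E
```

```text
[519.97452738 168.15204353  22.13988479] [-7.37026972 11.30961195 27.43200124] 0.3520469531018822
held: mid [522.4 168.5  39.4] u [-0.997  0.071  0.   ] [('captop', array([317., 221.])), ('capbase', array([317., 270.]))]
shift [0.22 0.16 0.17] turn [-0.006 -0.     0.008]
[[93, 97, 97], [159, 166, 169], [28, 26, 26], [43, 41, 37], [94, 99, 100], [93, 98, 99], [94, 97, 99], [91, 97, 97], [92, 97, 96], [99, 102, 104], [100, 104, 107], [100, 105, 107], [99, 104, 104], [192, 218, 214], [193, 218, 216]]
```

Call:
apply_moves(
  increments=[
    [[0,0.1,-0.1],[0,0,0]],
    [[0,0.2,-0.1],[0,0,0]],
    [[0,0.2,-0.1],[0,0,0]],
    [[0,0.2,-0.1],[0,0,0]],
    [[0,0.2,-0.1],[0,0,0]],
    [[0,0.2,-0.1],[0,0,0]],
    [[0,0.2,-0.1],[0,0,0]],
    [[0,0.2,-0.1],[0,0,0]],
  ],
  hand=4.6,
)

```text
clock: 28.2
tool_pos: [519.5, 169.3, 22.8]
eef_rot: [0.101, 2.792, -0.031]
contact_force: [0.4, -1.0, 0.1]
grip_width: 0.536
finger_force: 0.0
```

Call:
apply_moves(
  increments=[
    [[0,0,-1],[0,0,0]],
    [[0,0,-3],[0,0,0]],
    [[0,0,-6],[0,0,0]],
    [[0,0,-9],[0,0,0]],
    [[0,0,-12],[0,0,0]],
    [[0,0,-15],[0,0,0]],
    [[0,0,-17],[0,0,0]],
    [[0,0,-18],[0,0,0]],
  ],
)

```text
clock: 29.0
tool_pos: [458.5, 175.8, 194.4]
eef_rot: [0.101, 2.79, -0.03]
contact_force: [0.2, 0.0, -0.6]
grip_width: 0.536
finger_force: 0.0
```

```bash
cat >> plan.py <<'E'
def tubecheck(f,y,z=53):
    "find bright body + dark cap of a laid tube around saddle y; compare"
    im=cv2.imread(f'pics/{f}.png'); c,s=np.cos(YAW),np.sin(YAW)
    W=lambda x,yy,zz:[521.5+c*x-s*yy,176+s*x+c*yy,zz]
    xs=np.arange(-66,67,4); ys=np.arange(y-24,y+25,4)
    g=np.array([[im[int(round(proj(f,W(x,b,z))[1])),int(round(proj(f,W(x,b,z))[0]))].mean() if 0<=proj(f,W(x,b,z))[1]<479.4 and 0<=proj(f,W(x,b,z))[0]<639.4 else -1 for x in xs] for b in ys]).astype(int)
    print('cols x',xs[0],xs[-1]); [print(b,' '.join(f'{v:3d}' for v in r)) for b,r in zip(ys,g)]
E
python3 - <<'E'
from plan import *
s=ctrl.read_state();print(s['tool_pos'],s['grip_width']); snap('wrist','w13'); tubecheck('w13',-6)
snap('top','t4')
E
```

```text
[458.47717983 175.80590268 194.41520917] 0.5364630650711535
cols x -66 66
-30 152 141  96 145 151 152 121 132 150 151 151 150 152 151  99 100 151 151 148  98  68  71  97  99  87  86  86  89  89  88 106 228 225 226
-26 151 109  98 154 152 102  51  61 111 152 150 154 150 151  97 114 153 151 141  36  32  48  72  97  89  89  90  88  87  89 100 229 225 228
-22 153  88 115 144 154 153 149 119 222 213 209 247 247 239 242 249 248 240 223 211 254 254 254 253 216 192 120 119  97  90  98 227 225 226
-18 120  89  89 178 182 184 180 178 254 254 254 254 254 254 254 254 254 254 254 254 254 254 254 254 254 254 254 194 176 169  98 227 223 227
-14  88  90  88 155 184 182 182 178 248 254 254 254 254 254 254 253 254 254 254 254 254 254 254 254 254 254 254 253 186 187 150 226 222 227
-10  85  88  86 117 181 182 179 178 214 254 254 254 254 254 254 253 254 254 254 254 254 254 254 254 254 254 252 252 217 193 187 224 220 226
-6  89  87  89  91 182 178 180 177 178 250 252 251 251 251 250 249 252 252 252 252 252 251 252 252 252 252 247 246 190 192 179 220 221 225
-2  86  91  88  88  96  94  90 120 148 242 241 240 239 238 237 236 242 242 241 241 241 241 240 241 244 243 231 230 197 187 172 222 219 224
2  87  86  86  89  90  90  89  87 202 203 201 201 198 196 195 200 214 213 212 211 209 209 208 207 205 195 184 175 174 175 106 221 222 224
6  92  88  86  86  90  87  88  93 162 161 159 159 153 161 164 172 169 168 166 164 162 175 170 171 159 152 149 145 135  88 100 221 221 223
10  99  96  89  90  87  88  87  45  93  97 100 100  99  97  98  98  97  98  86  23  17  21  62  99  93  89  87  85  89  85  98 219 221 224
14  98  97  98  98  95  91  25  26  96  99  96  96  96  96  98  99  98 100  98  94  25  23  69  98  90  85  88  88  86  88  97 223 224 222
18  97  99  95  98  98  99  99  98  98 100  95  98  99  99  95  99 100  99 100  98  97  98 100  98  93  88  88  87  85  89  97 223 223 222
```

```bash
cat >> plan.py <<'E'
def moved(f1,f0='t3'):
    a,b=cv2.imread(f'pics/{f0}.png'),cv2.imread(f'pics/{f1}.png')
    for n,(u,v) in {'A':(376,259),'B':(420,272),'C':(473,277)}.items():
        t=a[v-10:v+11,u-10:u+11]; r=cv2.matchTemplate(b[v-50:v+51,u-50:u+51],t,cv2.TM_CCOEFF_NORMED); _,m,_,l=cv2.minMaxLoc(r); print(n,round(m,2),'shift px',l[0]-40,l[1]-40)
E
python3 - <<'E'
from plan import *
moved('t4'); TUBES['B']=[482.8,-291]
p,G=pre(TUBES['B'],110,60); q=sol(p,G); print(p.round(0),q.round(2)); transfer(q,P=(450,-20,260))
E
```

```text
A 0.59 shift px -17 22
B 1.0 shift px 0 0
C 1.0 shift px 0 0
[ 475. -206.  151.] [ 0.07  0.55 -0.73  0.23 -1.22 -1.64]
via [ 0.26  0.07 -0.58  0.8  -0.69 -0.54]
max row turn 0.106 mm 20 joint 0.083 minTCPz 151.0
[[[-0.2, -1.9, -0.0], [0.06, 0.0, -0.08]], [[-0.4, -3.9, -0.2], [0.11, 0.01, -0.17]], [[-0.6, -5.8, -0.4], [0.17, 0.02, -0.25]], [[-0.8, -7.7, -0.8], [0.22, 0.03, -0.33]], [[-1.0, -9.6, -1.3], [0.28, 0.05, -0.42]], [[-1.2, -11.4, -1.8], [0.33, 0.08, -0.5]], [[-1.4, -13.2, -2.5], [0.38, 0.11, -0.59]], [[-1.7, -15.0, -3.2], [0.43, 0.14, -0.67]]]
  end [455.  26. 233.]
[[[1.0, -1.6, -0.0], [0.04, 0.03, -0.09]], [[2.0, -3.3, -0.1], [0.08, 0.07, -0.18]], [[2.7, -4.8, 0.1], [0.12, 0.11, -0.27]], [[2.7, -5.7, 1.8], [0.15, 0.15, -0.34]], [[2.9, -6.6, 3.5], [0.17, 0.19, -0.42]], [[3.1, -7.5, 5.2], [0.19, 0.23, -0.49]], [[3.4, -8.3, 6.8], [0.21, 0.27, -0.57]], [[3.8, -9.0, 8.3], [0.23, 0.32, -0.64]]]
  end [484. -97. 211.]
[[[0.3, -0.1, 1.7], [0.01, 0.04, -0.08]], [[0.6, -0.1, 3.3], [0.01, 0.09, -0.16]], [[1.0, 0.0, 4.9], [0.02, 0.13, -0.24]], [[1.4, 0.2, 6.5], [0.01, 0.18, -0.31]], [[1.9, 0.5, 7.9], [0.01, 0.22, -0.39]], [[2.4, 0.8, 9.3], [-0.0, 0.27, -0.47]], [[3.0, 1.2, 10.6], [-0.02, 0.31, -0.55]], [[3.7, 1.7, 11.8], [-0.03, 0.36, -0.63]]]
  end [ 475. -206.  151.]
```

Call:
apply_moves(
  increments=[
    [[-0.2,-1.9,-0.0],[0.06,0.0,-0.08]],
    [[-0.4,-3.9,-0.2],[0.11,0.01,-0.17]],
    [[-0.6,-5.8,-0.4],[0.17,0.02,-0.25]],
    [[-0.8,-7.7,-0.8],[0.22,0.03,-0.33]],
    [[-1.0,-9.6,-1.3],[0.28,0.05,-0.42]],
    [[-1.2,-11.4,-1.8],[0.33,0.08,-0.5]],
    [[-1.4,-13.2,-2.5],[0.38,0.11,-0.59]],
    [[-1.7,-15.0,-3.2],[0.43,0.14,-0.67]],
  ],
  hand=6.2,
)

```text
clock: 29.9
tool_pos: [452.0, 25.0, 228.2]
eef_rot: [-0.757, 2.77, -0.811]
contact_force: [-0.8, -0.0, -0.4]
grip_width: 0.728
finger_force: 0.0
```

Call:
apply_moves(
  increments=[
    [[1.0,-1.6,-0.0],[0.04,0.03,-0.09]],
    [[2.0,-3.3,-0.1],[0.08,0.07,-0.18]],
    [[2.7,-4.8,0.1],[0.12,0.11,-0.27]],
    [[2.7,-5.7,1.8],[0.15,0.15,-0.34]],
    [[2.9,-6.6,3.5],[0.17,0.19,-0.42]],
    [[3.1,-7.5,5.2],[0.19,0.23,-0.49]],
    [[3.4,-8.3,6.8],[0.21,0.27,-0.57]],
    [[3.8,-9.0,8.3],[0.23,0.32,-0.64]],
  ],
)

```text
clock: 30.7
tool_pos: [481.1, -98.0, 206.0]
eef_rot: [1.376, -2.223, 1.221]
contact_force: [0.1, 0.7, -0.0]
grip_width: 0.728
finger_force: 0.0
```

Call:
apply_moves(
  increments=[
    [[0.3,-0.1,1.7],[0.01,0.04,-0.08]],
    [[0.6,-0.1,3.3],[0.01,0.09,-0.16]],
    [[1.0,0.0,4.9],[0.02,0.13,-0.24]],
    [[1.4,0.2,6.5],[0.01,0.18,-0.31]],
    [[1.9,0.5,7.9],[0.01,0.22,-0.39]],
    [[2.4,0.8,9.3],[-0.0,0.27,-0.47]],
    [[3.0,1.2,10.6],[-0.02,0.31,-0.55]],
    [[3.7,1.7,11.8],[-0.03,0.36,-0.63]],
  ],
)

```text
clock: 31.5
tool_pos: [471.5, -206.9, 146.4]
eef_rot: [1.529, -1.405, 1.079]
contact_force: [-0.4, -0.2, -0.4]
grip_width: 0.723
finger_force: 0.0
```

```bash
cat >> plan.py <<'E'
def standing(f,p):
    "offset of a standing tube's body in wrist view from predicted, px, at height 40..80"
    im=cv2.imread(f'pics/{f}.png').astype(int); 
    for z in (85,75,65,100):
        u,v=proj(f,list(p)+[z]); l,_=proj(f,np.array(list(p)+[z])+[-20,0,0]); r,_=proj(f,np.array(list(p)+[z])+[20,0,0]); row=im[int(v),max(0,int(u)-60):int(u)+60]
        print('z',z,'pred u',u.round(0),'v',v.round(0),'px/20mm',abs(l-r)/2,'grey:',row.mean(1).astype(int)[::4].tolist())
E
python3 - <<'E'
from plan import *
TUBES['B']=[482.8,-291]
s=ctrl.read_state();print(s['tool_pos'],cur().round(2)); snap('wrist','w14'); snap('top','t5'); moved('t5'); standing('w14',TUBES['B'])
p,G=pre(TUBES['B'],100,25,57); go(p,G)
E
```

```text
[ 471.53519291 -206.94365253  146.39735862] [ 0.05  0.57 -0.72  0.2  -1.23 -1.66]
A 0.62 shift px -13 -7
B 1.0 shift px 0 0
C 1.0 shift px 0 0
z 85 pred u 311.0 v 282.0 px/20mm 26.64332709370865 grey: [107, 111, 107, 112, 105, 108, 106, 168, 176, 96, 79, 78, 77, 80, 76, 76, 78, 72, 69, 71, 72, 87, 140, 138, 177, 176, 175, 171, 171, 171]
z 75 pred u 311.0 v 292.0 px/20mm 26.070630953620565 grey: [108, 109, 110, 106, 105, 107, 176, 172, 175, 176, 89, 81, 77, 79, 74, 80, 78, 69, 87, 137, 109, 108, 106, 108, 169, 175, 177, 172, 174, 172]
z 65 pred u 311.0 v 301.0 px/20mm 25.52203749614361 grey: [103, 106, 105, 102, 104, 106, 163, 171, 173, 176, 124, 139, 149, 156, 155, 157, 157, 154, 149, 136, 107, 103, 103, 107, 107, 177, 175, 171, 175, 171]
z 100 pred u 311.0 v 266.0 px/20mm 27.551157061133836 grey: [108, 108, 109, 106, 108, 108, 108, 107, 166, 100, 155, 160, 164, 192, 189, 178, 207, 164, 149, 146, 78, 73, 152, 142, 178, 177, 174, 172, 172, 175]
shift [-3.04 -0.57  1.96] turn [ 0.004 -0.006  0.001]
```

```bash
python3 - <<'E'
from plan import *
TUBES['B']=[482.8,-291]
for b in (90,0): p,G=pre(TUBES['B'],b,0,57); go(p,G)
E
```

```text
shift [-5.4  -0.58  3.8 ] turn [ 0.004 -0.006  0.001]
shift [-5.46 -0.62 12.8 ] turn [ 0.004 -0.006  0.001]
```

Call:
apply_moves(
  increments=[
    [[-2,-0.3,1.5],[0,0,0]],
    [[-4,-0.6,3],[0,0,0]],
    [[-5.6,-0.6,4.2],[0,0,0]],
    [[-5.6,-0.6,6.5],[0,0,0]],
    [[-5.6,-0.6,9],[0,0,0]],
    [[-5.6,-0.6,11.2],[0,0,0]],
    [[-5.6,-0.6,12.6],[0,0,0]],
    [[-5.6,-0.6,12.8],[0,0,0]],
  ],
)

```text
clock: 32.4
tool_pos: [486.5, -307.8, 51.0]
eef_rot: [1.528, -1.412, 1.081]
contact_force: [0.1, 0.0, 0.7]
grip_width: 0.726
finger_force: 0.0
```

Call:
apply_moves(
  increments=[
    [[0,0,0],[0,0,0]],
    [[0,0,0],[0,0,0]],
    [[0,0,0],[0,0,0]],
    [[0,0,0],[0,0,0]],
    [[0,0,0],[0,0,0]],
    [[0,0,0],[0,0,0]],
    [[0,0,0],[0,0,0]],
    [[0,0,0],[0,0,0]],
  ],
  hand=2,
  force=60,
)

```text
clock: 33.2
tool_pos: [487.2, -307.0, 52.1]
eef_rot: [1.529, -1.409, 1.083]
contact_force: [2.4, 2.1, 1.8]
grip_width: 0.358
finger_force: 58.4
```

Call:
apply_moves(
  increments=[
    [[0.5,0,-0.2],[0,0,0]],
    [[2,0,-0.7],[0,0,0]],
    [[4,0,-1.5],[0,0,0]],
    [[6.5,0,-2.4],[0,0,0]],
    [[9,0,-3.3],[0,0,0]],
    [[12,0,-4.4],[0,0,0]],
    [[14.5,0,-5.3],[0,0,0]],
    [[16.5,0,-6],[0,0,0]],
  ],
)

```text
clock: 34.0
tool_pos: [485.7, -306.1, 229.4]
eef_rot: [1.528, -1.409, 1.082]
contact_force: [-0.2, -0.8, -1.1]
grip_width: 0.357
finger_force: 58.6
```

```bash
python3 - <<'E'
from plan import *
P,M=place(-138,60,150); q=sol(P,M); print(P.round(0)); transfer(q,P=(475,-90,270))
E
```

```text
[512.  38. 169.]
via [ 0.08 -0.01 -0.67  0.56 -0.66 -0.88]
max row turn 0.124 mm 20 joint 0.093 minTCPz 169.0
[[[-0.2, -0.8, -1.2], [0.03, -0.03, 0.07]], [[-0.5, -1.5, -2.5], [0.05, -0.07, 0.14]], [[-0.8, -2.1, -3.9], [0.08, -0.11, 0.21]], [[-1.0, -2.6, -5.3], [0.09, -0.15, 0.28]], [[-1.3, -2.9, -6.8], [0.11, -0.19, 0.35]], [[-1.6, -3.2, -8.3], [0.11, -0.24, 0.42]], [[-1.9, -3.3, -9.9], [0.12, -0.28, 0.49]], [[-2.2, -3.3, -11.5], [0.12, -0.33, 0.55]]]
  end [ 514. -194.  249.]
[[[-0.7, 0.2, -1.5], [-0.01, -0.04, 0.07]], [[-1.4, 0.6, -3.0], [-0.02, -0.08, 0.14]], [[-2.0, 1.0, -4.6], [-0.03, -0.12, 0.21]], [[-2.5, 1.5, -6.3], [-0.05, -0.16, 0.28]], [[-2.9, 2.2, -8.0], [-0.07, -0.19, 0.34]], [[-3.3, 2.9, -9.7], [-0.1, -0.23, 0.41]], [[-4.6, 3.6, -10.2], [-0.15, -0.27, 0.5]], [[-6.5, 4.1, -10.1], [-0.2, -0.31, 0.6]]]
  end [482. -71. 244.]
[[[-1.2, 1.4, 0.6], [-0.05, -0.03, 0.1]], [[-2.3, 2.7, 1.1], [-0.11, -0.06, 0.21]], [[-3.5, 4.0, 1.5], [-0.17, -0.09, 0.32]], [[-4.8, 5.2, 1.7], [-0.23, -0.11, 0.42]], [[-6.0, 6.4, 1.9], [-0.29, -0.13, 0.53]], [[-7.2, 7.5, 1.9], [-0.35, -0.14, 0.63]], [[-8.4, 8.5, 1.8], [-0.42, -0.15, 0.73]], [[-9.6, 9.5, 1.5], [-0.49, -0.15, 0.84]]]
  end [512.  38. 169.]
```

Call:
apply_moves(
  increments=[
    [[-0.2,-0.8,-1.2],[0.03,-0.03,0.07]],
    [[-0.5,-1.5,-2.5],[0.05,-0.07,0.14]],
    [[-0.8,-2.1,-3.9],[0.08,-0.11,0.21]],
    [[-1.0,-2.6,-5.3],[0.09,-0.15,0.28]],
    [[-1.3,-2.9,-6.8],[0.11,-0.19,0.35]],
    [[-1.6,-3.2,-8.3],[0.11,-0.24,0.42]],
    [[-1.9,-3.3,-9.9],[0.12,-0.28,0.49]],
    [[-2.2,-3.3,-11.5],[0.12,-0.33,0.55]],
  ],
)

```text
clock: 34.8
tool_pos: [508.2, -187.4, 245.4]
eef_rot: [1.488, -2.112, 1.288]
contact_force: [0.4, -0.4, -2.0]
grip_width: 0.359
finger_force: 58.7
```

Call:
apply_moves(
  increments=[
    [[-0.7,0.2,-1.5],[-0.01,-0.04,0.07]],
    [[-1.4,0.6,-3.0],[-0.02,-0.08,0.14]],
    [[-2.0,1.0,-4.6],[-0.03,-0.12,0.21]],
    [[-2.5,1.5,-6.3],[-0.05,-0.16,0.28]],
    [[-2.9,2.2,-8.0],[-0.07,-0.19,0.34]],
    [[-3.3,2.9,-9.7],[-0.1,-0.23,0.41]],
    [[-4.6,3.6,-10.2],[-0.15,-0.27,0.5]],
    [[-6.5,4.1,-10.1],[-0.2,-0.31,0.6]],
  ],
)

```text
clock: 35.6
tool_pos: [475.4, -64.9, 241.9]
eef_rot: [-0.963, 2.689, -0.913]
contact_force: [0.6, -1.4, -1.4]
grip_width: 0.357
finger_force: 58.8
```

Call:
apply_moves(
  increments=[
    [[-1.2,1.4,0.6],[-0.05,-0.03,0.1]],
    [[-2.3,2.7,1.1],[-0.11,-0.06,0.21]],
    [[-3.5,4.0,1.5],[-0.17,-0.09,0.32]],
    [[-4.8,5.2,1.7],[-0.23,-0.11,0.42]],
    [[-6.0,6.4,1.9],[-0.29,-0.13,0.53]],
    [[-7.2,7.5,1.9],[-0.35,-0.14,0.63]],
    [[-8.4,8.5,1.8],[-0.42,-0.15,0.73]],
    [[-9.6,9.5,1.5],[-0.49,-0.15,0.84]],
  ],
)

```text
clock: 36.4
tool_pos: [504.5, 44.2, 165.9]
eef_rot: [0.114, 2.792, -0.016]
contact_force: [0.8, 0.2, -1.0]
grip_width: 0.358
finger_force: 58.7
```

```bash
python3 - <<'E'
from plan import *
s=ctrl.read_state();print(s['clock'],s['tool_pos'],s['grip_width']); snap('wrist','w15'); held('w15',58.5); 
a,b=cv2.imread('pics/w11.png')[100:330,230:410],cv2.imread('pics/w15.png')[100:330,230:410]
g=lambda f,c:cv2.imread(f'pics/{f}.png')[120:330:10,c].mean(1).astype(int).tolist()
for f in('w11','w15'): print(f,g(f,300),g(f,320))
for up in (60,2): P,M=place(-138,58.5,up); go(P,M)
E
```

```text
36.4 [504.45902089  44.18267898 165.86054185] 0.35784876829618156
held: mid [501.7  45.3 183. ] u [-0.996  0.086  0.002] [('captop', array([320., 206.])), ('capbase', array([319., 258.]))]
w11 [59, 53, 27, 32, 110, 141, 147, 150, 96, 94, 94, 91, 97, 101, 102, 105, 104, 103, 199, 202, 203] [124, 105, 24, 44, 155, 126, 108, 151, 95, 94, 95, 98, 96, 96, 105, 103, 100, 103, 104, 208, 252]
w15 [33, 27, 27, 50, 68, 61, 67, 83, 82, 82, 84, 81, 90, 89, 90, 91, 92, 126, 179, 177, 179] [92, 30, 35, 137, 110, 97, 144, 80, 80, 82, 82, 83, 90, 92, 91, 91, 89, 89, 184, 183, 181]
shift [ 2.   -0.7   8.41] turn [ 0.005 -0.002 -0.012]
shift [ 3.97 -0.75 13.87] turn [ 0.005 -0.002 -0.012]
```

Call:
apply_moves(
  increments=[
    [[0.3,-0.4,1.5],[0,0,-0.01]],
    [[0.8,-0.6,3.5],[0,0,-0.01]],
    [[1.4,-0.6,6],[0,0,-0.01]],
    [[2,-0.6,8.2],[0,0,-0.01]],
    [[2.7,-0.6,10.2],[0,0,-0.01]],
    [[3.2,-0.6,11.8],[0,0,-0.01]],
    [[3.6,-0.6,13],[0,0,-0.01]],
    [[3.9,-0.6,13.7],[0,0,-0.01]],
  ],
)

```text
clock: 37.25
tool_pos: [514.0, 36.8, 23.4]
eef_rot: [0.092, 2.793, -0.024]
contact_force: [-4.6, 3.6, 0.4]
grip_width: 0.355
finger_force: 58.9
```

Call:
apply_moves(
  increments=[
    [[0,0,0],[0,0,0]],
    [[0,0,0],[0,0,0]],
    [[0,0,0],[0,0,0]],
    [[0,0,0],[0,0,0]],
    [[0,0,0],[0,0,0]],
    [[0,0,0],[0,0,0]],
    [[0,0,0],[0,0,0]],
    [[0,0,0],[0,0,0]],
  ],
  hand=4.6,
)

```text
clock: 38.05
tool_pos: [514.9, 37.0, 24.2]
eef_rot: [0.094, 2.792, -0.022]
contact_force: [-0.1, 0.4, -0.4]
grip_width: 0.539
finger_force: 0.0
```

Call:
apply_moves(
  increments=[
    [[0,0,-1],[0,0,0]],
    [[0,0,-3],[0,0,0]],
    [[0,0,-6],[0,0,0]],
    [[0,0,-9],[0,0,0]],
    [[0,0,-12],[0,0,0]],
    [[0,0,-15],[0,0,0]],
    [[0,0,-17],[0,0,0]],
    [[0,0,-18],[0,0,0]],
  ],
)

```text
clock: 38.85
tool_pos: [453.5, 41.9, 195.9]
eef_rot: [0.094, 2.789, -0.022]
contact_force: [0.1, -0.9, -0.1]
grip_width: 0.537
finger_force: 0.0
```

```bash
python3 - <<'E'
from plan import *
s=ctrl.read_state();print(s['tool_pos'],s['grip_width']); snap('wrist','w16'); tubecheck('w16',-138)
snap('top','t6'); moved('t6'); TUBES['C']=[472.4,-400.3]
p,G=pre(TUBES['C'],110,60); q=sol(p,G); print(p.round(0),q.round(2)); transfer(q,P=(440,-120,260))
E
```

```text
[453.48996351  41.92664844 195.92546527] 0.5365770666851101
cols x -66 66
-162  85  85  85  85  86  84  77  77  86  85  84  86  82  86  85  84  85  83  86  85  52  57  82  86  80  79  78  76  80  77 111 204 199 202
-158  88  91  95  90  89  56  51  53  74  87  87  84  84  87  86  87  86  85  80  29  27  37  68  86  83  75  75  77  76  82 106 207 198 201
-154  85  77 104 130 129 130 129 136 172 236 235 233 233 228 241 246 245 232 221 221 213 248 248 247 241 241 240 236 171  78 102 206 200 201
-150  79  75  78 150 147 150 146 146 251 250 250 250 251 251 251 249 251 251 251 251 251 251 251 251 251 251 251 251 252 214 100 206 199 202
-146  77  78  77 143 148 147 147 147 253 252 252 252 252 252 252 248 252 252 252 252 252 252 252 252 252 251 251 251 250 251 120 205 201 202
-142  76  76  77 135 148 147 147 147 251 251 251 250 250 250 250 249 251 250 250 250 250 250 250 250 250 250 245 245 244 244 215 206 202 203
-138  78  78  74 113 148 144 146 146 224 242 242 241 240 240 238 236 243 243 243 243 243 243 242 243 243 241 233 233 232 230 192 205 204 200
-134  75  78  76  99 144 148 144 146 17
[... 1390 characters left out ...]
0, -1.3, -0.2], [0.04, 0.03, -0.1]], [[2.0, -2.7, -0.4], [0.09, 0.07, -0.19]], [[2.6, -4.0, 0.1], [0.12, 0.11, -0.28]], [[2.6, -5.1, 2.0], [0.15, 0.15, -0.35]], [[2.7, -6.2, 3.8], [0.17, 0.19, -0.42]], [[2.9, -7.2, 5.5], [0.19, 0.23, -0.5]], [[3.3, -8.1, 7.2], [0.2, 0.28, -0.57]], [[3.9, -8.9, 8.8], [0.21, 0.33, -0.64]]]
  end [ 489. -207.  214.]
[[[0.3, 0.0, 1.8], [0.0, 0.04, -0.07]], [[0.7, 0.2, 3.4], [0.0, 0.09, -0.15]], [[1.2, 0.5, 5.0], [-0.01, 0.13, -0.22]], [[1.7, 0.9, 6.5], [-0.02, 0.18, -0.3]], [[2.3, 1.5, 7.9], [-0.03, 0.22, -0.37]], [[2.9, 2.3, 9.1], [-0.06, 0.27, -0.44]], [[3.5, 3.1, 10.3], [-0.08, 0.31, -0.51]], [[4.2, 4.1, 11.3], [-0.11, 0.35, -0.59]]]
  end [ 465. -315.  151.]
```

Call:
apply_moves(
  increments=[
    [[-0.1,-1.6,-0.1],[0.06,0.0,-0.1]],
    [[-0.2,-3.3,-0.2],[0.11,0.0,-0.2]],
    [[-0.4,-4.9,-0.5],[0.17,0.0,-0.3]],
    [[-0.5,-6.5,-0.9],[0.23,0.01,-0.39]],
    [[-0.7,-8.1,-1.4],[0.28,0.03,-0.49]],
    [[-0.8,-9.6,-2.0],[0.34,0.05,-0.58]],
    [[-1.0,-11.2,-2.7],[0.4,0.08,-0.68]],
    [[-1.2,-12.6,-3.5],[0.45,0.11,-0.77]],
  ],
  hand=6.2,
)

```text
clock: 39.75
tool_pos: [443.7, -84.2, 230.3]
eef_rot: [-0.891, 2.69, -0.846]
contact_force: [-0.1, -0.1, -0.6]
grip_width: 0.727
finger_force: 0.0
```

Call:
apply_moves(
  increments=[
    [[1.0,-1.3,-0.2],[0.04,0.03,-0.1]],
    [[2.0,-2.7,-0.4],[0.09,0.07,-0.19]],
    [[2.6,-4.0,0.1],[0.12,0.11,-0.28]],
    [[2.6,-5.1,2.0],[0.15,0.15,-0.35]],
    [[2.7,-6.2,3.8],[0.17,0.19,-0.42]],
    [[2.9,-7.2,5.5],[0.19,0.23,-0.5]],
    [[3.3,-8.1,7.2],[0.2,0.28,-0.57]],
    [[3.9,-8.9,8.8],[0.21,0.33,-0.64]],
  ],
)

```text
clock: 40.55
tool_pos: [486.2, -206.6, 208.5]
eef_rot: [1.481, -2.15, 1.271]
contact_force: [-0.1, 0.3, 0.2]
grip_width: 0.725
finger_force: 0.0
```

Call:
apply_moves(
  increments=[
    [[0.3,0.0,1.8],[0.0,0.04,-0.07]],
    [[0.7,0.2,3.4],[0.0,0.09,-0.15]],
    [[1.2,0.5,5.0],[-0.01,0.13,-0.22]],
    [[1.7,0.9,6.5],[-0.02,0.18,-0.3]],
    [[2.3,1.5,7.9],[-0.03,0.22,-0.37]],
    [[2.9,2.3,9.1],[-0.06,0.27,-0.44]],
    [[3.5,3.1,10.3],[-0.08,0.31,-0.51]],
    [[4.2,4.1,11.3],[-0.11,0.35,-0.59]],
  ],
)

```text
clock: 41.35
tool_pos: [461.8, -314.5, 145.6]
eef_rot: [1.545, -1.393, 1.069]
contact_force: [0.8, -0.6, -0.3]
grip_width: 0.726
finger_force: 0.0
```

```bash
python3 - <<'E'
from plan import *
C=[472.4,-400.3]
s=ctrl.read_state();print(s['tool_pos'],cur().round(2)); snap('wrist','w17'); snap('top','t7'); moved('t7'); standing('w17',C)
for b in (90,0): p,G=pre(C,b,0,57); go(p,G)
E
```

```text
[ 461.75141181 -314.47756022  145.56503039] [-0.19  0.56 -0.94 -0.59 -1.13 -2.29]
A 0.63 shift px 12 15
B 0.57 shift px -32 3
C 1.0 shift px 0 0
z 85 pred u 312.0 v 279.0 px/20mm 26.5293938283194 grey: [172, 181, 180, 180, 181, 179, 179, 180, 180, 117, 78, 78, 80, 80, 79, 78, 76, 75, 73, 78, 76, 159, 184, 89, 97, 98, 100, 99, 97, 99]
z 75 pred u 312.0 v 289.0 px/20mm 25.95563073477595 grey: [182, 179, 183, 180, 177, 178, 178, 178, 181, 178, 129, 135, 103, 77, 79, 79, 80, 79, 122, 140, 151, 183, 183, 179, 179, 116, 97, 98, 96, 95]
z 65 pred u 312.0 v 298.0 px/20mm 25.406160936160973 grey: [181, 181, 178, 182, 181, 176, 178, 179, 179, 177, 125, 143, 154, 157, 160, 163, 161, 159, 152, 139, 171, 183, 183, 177, 177, 180, 174, 145, 81, 98]
z 100 pred u 312.0 v 263.0 px/20mm 27.439233637811498 grey: [178, 173, 173, 176, 178, 179, 176, 173, 177, 142, 158, 171, 157, 180, 183, 188, 196, 169, 152, 150, 143, 117, 182, 183, 177, 179, 169, 117, 98, 98]
shift [-5.21 -0.52  3.99] turn [0.    0.    0.016]
shift [-5.2  -0.52 12.99] turn [0.    0.    0.016]
```

Call:
apply_moves(
  increments=[
    [[-2,-0.3,1.5],[0,0,0.01]],
    [[-4,-0.5,3],[0,0,0.015]],
    [[-5.4,-0.5,4.2],[0,0,0.015]],
    [[-5.4,-0.5,6.5],[0,0,0.015]],
    [[-5.4,-0.5,9],[0,0,0.015]],
    [[-5.4,-0.5,11.2],[0,0,0.015]],
    [[-5.4,-0.5,12.6],[0,0,0.015]],
    [[-5.4,-0.5,13],[0,0,0.015]],
  ],
)

```text
clock: 42.25
tool_pos: [476.2, -417.8, 50.8]
eef_rot: [1.535, -1.414, 1.082]
contact_force: [-0.4, -0.7, -0.3]
grip_width: 0.726
finger_force: 0.0
```

Call:
apply_moves(
  increments=[
    [[0,0,0],[0,0,0]],
    [[0,0,0],[0,0,0]],
    [[0,0,0],[0,0,0]],
    [[0,0,0],[0,0,0]],
    [[0,0,0],[0,0,0]],
    [[0,0,0],[0,0,0]],
    [[0,0,0],[0,0,0]],
    [[0,0,0],[0,0,0]],
  ],
  hand=2,
  force=60,
)

```text
clock: 43.05
tool_pos: [476.3, -417.0, 51.5]
eef_rot: [1.536, -1.411, 1.082]
contact_force: [0.9, 2.6, 4.4]
grip_width: 0.354
finger_force: 58.7
```

Call:
apply_moves(
  increments=[
    [[0.5,0,-0.2],[0,0,0]],
    [[2,0,-0.7],[0,0,0]],
    [[4,0,-1.5],[0,0,0]],
    [[6.5,0,-2.4],[0,0,0]],
    [[9,0,-3.3],[0,0,0]],
    [[12,0,-4.4],[0,0,0]],
    [[14.5,0,-5.3],[0,0,0]],
    [[16.5,0,-6],[0,0,0]],
  ],
)

```text
clock: 43.85
tool_pos: [474.7, -416.9, 228.3]
eef_rot: [1.536, -1.411, 1.081]
contact_force: [-0.2, -0.2, -1.4]
grip_width: 0.36
finger_force: 58.7
```

```bash
python3 - <<'E'
from plan import *
s=ctrl.read_state();print(s['tool_pos'],s['grip_width'])
P,M=place(60,58.5,150); q=sol(P,M); print(P.round(0)); transfer(q,P=(470,-90,270),n=4)
E
```

```text
[ 474.72450224 -416.93927184  228.31585982] 0.3597138843169044
[529. 236. 169.]
via [ 0.05 -0.15 -0.88  0.26 -0.6  -1.01]
max row turn 0.081 mm 23 joint 0.094 minTCPz 169.0
[[[-0.2, -1.2, -1.8], [0.04, -0.02, 0.07]], [[-0.5, -2.2, -3.6], [0.07, -0.05, 0.14]], [[-0.8, -3.2, -5.5], [0.1, -0.08, 0.2]], [[-1.1, -4.0, -7.4], [0.13, -0.11, 0.27]], [[-1.4, -4.7, -9.4], [0.16, -0.15, 0.33]], [[-1.8, -5.2, -11.4], [0.18, -0.19, 0.4]], [[-2.3, -5.6, -13.4], [0.2, -0.23, 0.46]], [[-2.7, -5.8, -15.5], [0.21, -0.27, 0.53]]]
  end [ 523. -264.  254.]
[[[-1.1, -0.1, -1.8], [0.01, -0.04, 0.07]], [[-2.1, -0.1, -3.7], [0.01, -0.08, 0.13]], [[-3.1, 0.1, -5.6], [0.01, -0.12, 0.2]], [[-4.0, 0.3, -7.5], [0.01, -0.16, 0.26]], [[-4.9, 0.8, -9.4], [-0.0, -0.2, 0.32]], [[-5.7, 1.3, -11.3], [-0.01, -0.24, 0.39]], [[-6.4, 2.0, -13.2], [-0.03, -0.28, 0.45]], [[-7.0, 2.7, -15.2], [-0.05, -0.32, 0.51]]]
  end [ 477. -102.  269.]
[[[-1.2, 1.0, -1.1], [-0.02, -0.03, 0.07]], [[-3.3, 1.6, -1.2], [-0.05, -0.06, 0.13]], [[-5.5, 2.2, -1.4], [-0.08, -0.09, 0.2]], [[-7.6, 2.9, -1.7], [-0.12, -0.11, 0.27]], [[-9.7, 3.7, -2.0], [-0.15, -0.13, 0.34]], [[-11.8, 4.6, -2.4], [-0.19, -0.15, 0.41]], [[-13.8, 5.5, -2.9], [-0.24, -0.16, 0.48]], [[-15.8, 6.5, -3.4], [-0.28, -0.16, 0.54]]]
  end [527.  59. 222.]
[[[-1.1, 2.0, 0.1], [-0.04, -0.0, 0.07]], [[-2.2, 4.1, 0.2], [-0.08, 0.0, 0.14]], [[-3.1, 6.2, 0.2], [-0.12, 0.01, 0.21]], [[-4.0, 8.3, 0.2], [-0.16, 0.02, 0.28]], [[-4.8, 10.5, 0.1], [-0.19, 0.04, 0.35]], [[-5.6, 12.7, -0.1], [-0.23, 0.06, 0.42]], [[-6.2, 14.9, -0.3], [-0.26, 0.08, 0.48]], [[-6.8, 17.1, -0.5], [-0.29, 0.11, 0.55]]]
  end [529. 236. 169.]
```

```bash
python3 - <<'E'
from plan import *
P,M=place(60,58.5,190,dx=-25); q=sol(P,M); print(P.round(0)); transfer(q,P=(450,-40,280),n=4)
E
```

```text
[504. 238. 209.]
via [ 0.21 -0.16 -0.84  0.41 -0.68 -0.84]
max row turn 0.09 mm 24 joint 0.095 minTCPz 209.0
[[[-0.3, -1.3, -2.0], [0.04, -0.02, 0.06]], [[-0.7, -2.5, -4.0], [0.07, -0.05, 0.13]], [[-1.1, -3.6, -6.0], [0.1, -0.07, 0.19]], [[-1.5, -4.5, -8.2], [0.13, -0.1, 0.25]], [[-1.9, -5.2, -10.3], [0.16, -0.14, 0.31]], [[-2.3, -5.8, -12.5], [0.18, -0.17, 0.37]], [[-2.8, -6.3, -14.7], [0.2, -0.21, 0.43]], [[-3.3, -6.5, -16.9], [0.22, -0.25, 0.49]]]
  end [ 529. -248.  253.]
[[[-1.1, -0.2, -2.0], [0.01, -0.04, 0.06]], [[-2.1, -0.2, -4.0], [0.02, -0.07, 0.12]], [[-3.1, -0.2, -6.0], [0.02, -0.11, 0.18]], [[-4.0, 0.1, -8.0], [0.02, -0.15, 0.24]], [[-4.8, 0.4, -10.1], [0.01, -0.19, 0.3]], [[-5.5, 0.9, -12.1], [0.01, -0.22, 0.35]], [[-6.1, 1.5, -14.1], [-0.0, -0.26, 0.41]], [[-6.6, 2.3, -16.1], [-0.02, -0.29, 0.46]]]
  end [481. -80. 275.]
[[[-0.5, 1.1, -1.8], [-0.02, -0.03, 0.06]], [[-0.9, 2.3, -3.6], [-0.04, -0.05, 0.11]], [[-2.3, 3.0, -4.4], [-0.06, -0.08, 0.18]], [[-4.4, 3.4, -4.7], [-0.1, -0.11, 0.26]], [[-6.5, 3.9, -5.1], [-0.14, -0.14, 0.34]], [[-8.5, 4.4, -5.6], [-0.18, -0.16, 0.41]], [[-10.5, 5.0, -6.1], [-0.23, -0.17, 0.49]], [[-12.5, 5.7, -6.7], [-0.27, -0.19, 0.56]]]
  end [491.  70. 247.]
[[[-1.3, 1.7, -0.0], [-0.04, -0.01, 0.08]], [[-2.5, 3.5, -0.1], [-0.09, -0.01, 0.16]], [[-3.7, 5.3, -0.2], [-0.13, -0.0, 0.23]], [[-4.8, 7.2, -0.4], [-0.18, 0.01, 0.31]], [[-5.9, 9.0, -0.7], [-0.22, 0.02, 0.39]], [[-6.9, 10.9, -1.0], [-0.26, 0.04, 0.46]], [[-7.9, 12.8, -1.3], [-0.3, 0.06, 0.54]], [[-8.8, 14.8, -1.7], [-0.34, 0.09, 0.62]]]
  end [504. 238. 209.]
```

Call:
apply_moves(
  increments=[
    [[-0.3,-1.3,-2.0],[0.04,-0.02,0.06]],
    [[-0.7,-2.5,-4.0],[0.07,-0.05,0.13]],
    [[-1.1,-3.6,-6.0],[0.1,-0.07,0.19]],
    [[-1.5,-4.5,-8.2],[0.13,-0.1,0.25]],
    [[-1.9,-5.2,-10.3],[0.16,-0.14,0.31]],
    [[-2.3,-5.8,-12.5],[0.18,-0.17,0.37]],
    [[-2.8,-6.3,-14.7],[0.2,-0.21,0.43]],
    [[-3.3,-6.5,-16.9],[0.22,-0.25,0.49]],
  ],
)

```text
clock: 44.65
tool_pos: [524.4, -240.9, 253.6]
eef_rot: [1.559, -1.967, 1.406]
contact_force: [0.5, 0.4, -0.9]
grip_width: 0.355
finger_force: 58.9
```

Call:
apply_moves(
  increments=[
    [[-1.1,-0.2,-2.0],[0.01,-0.04,0.06]],
    [[-2.1,-0.2,-4.0],[0.02,-0.07,0.12]],
    [[-3.1,-0.2,-6.0],[0.02,-0.11,0.18]],
    [[-4.0,0.1,-8.0],[0.02,-0.15,0.24]],
    [[-4.8,0.4,-10.1],[0.01,-0.19,0.3]],
    [[-5.5,0.9,-12.1],[0.01,-0.22,0.35]],
    [[-6.1,1.5,-14.1],[0.0,-0.26,0.41]],
    [[-6.6,2.3,-16.1],[-0.02,-0.29,0.46]],
  ],
)

```text
clock: 45.45
tool_pos: [474.2, -74.1, 274.6]
eef_rot: [-1.295, 2.398, -1.239]
contact_force: [0.1, 0.4, -1.8]
grip_width: 0.354
finger_force: 58.9
```

Call:
apply_moves(
  increments=[
    [[-0.5,1.1,-1.8],[-0.02,-0.03,0.06]],
    [[-0.9,2.3,-3.6],[-0.04,-0.05,0.11]],
    [[-2.3,3.0,-4.4],[-0.06,-0.08,0.18]],
    [[-4.4,3.4,-4.7],[-0.1,-0.11,0.26]],
    [[-6.5,3.9,-5.1],[-0.14,-0.14,0.34]],
    [[-8.5,4.4,-5.6],[-0.18,-0.16,0.41]],
    [[-10.5,5.0,-6.1],[-0.23,-0.17,0.49]],
    [[-12.5,5.7,-6.7],[-0.27,-0.19,0.56]],
  ],
)

```text
clock: 46.25
tool_pos: [484.9, 75.8, 246.9]
eef_rot: [-0.662, 2.582, -0.627]
contact_force: [0.6, 0.4, -2.3]
grip_width: 0.353
finger_force: 59.0
```

Call:
apply_moves(
  increments=[
    [[-1.3,1.7,0.0],[-0.04,-0.01,0.08]],
    [[-2.5,3.5,-0.1],[-0.09,-0.01,0.16]],
    [[-3.7,5.3,-0.2],[-0.13,0.0,0.23]],
    [[-4.8,7.2,-0.4],[-0.18,0.01,0.31]],
    [[-5.9,9.0,-0.7],[-0.22,0.02,0.39]],
    [[-6.9,10.9,-1.0],[-0.26,0.04,0.46]],
    [[-7.9,12.8,-1.3],[-0.3,0.06,0.54]],
    [[-8.8,14.8,-1.7],[-0.34,0.09,0.62]],
  ],
)

```text
clock: 47.05
tool_pos: [495.4, 243.8, 207.9]
eef_rot: [0.1, 2.788, -0.019]
contact_force: [-0.5, -0.6, -1.0]
grip_width: 0.356
finger_force: 58.8
```

```bash
python3 - <<'E'
from plan import *
s=ctrl.read_state();print(s['clock'],s['tool_pos'],s['grip_width']); snap('wrist','w18'); held('w18',58)
g=lambda f,c:cv2.imread(f'pics/{f}.png')[120:330:10,c].mean(1).astype(int).tolist()
for f in('w15','w18'): print(f,g(f,300),g(f,320))
for up in (60,2): P,M=place(60,58,up); go(P,M)
E
```

```text
47.05 [495.35315936 243.81775017 207.91135139] 0.35605557944072064
held: mid [492.2 246.1 225.2] u [-0.997  0.075 -0.002] [('captop', array([323., 205.])), ('capbase', array([322., 257.]))]
w15 [33, 27, 27, 50, 68, 61, 67, 83, 82, 82, 84, 81, 90, 89, 90, 91, 92, 126, 179, 177, 179] [92, 30, 35, 137, 110, 97, 144, 80, 80, 82, 82, 83, 90, 92, 91, 91, 89, 89, 184, 183, 181]
w18 [93, 97, 96, 24, 96, 99, 95, 86, 84, 85, 87, 86, 92, 93, 92, 94, 92, 112, 185, 185, 187] [113, 98, 98, 35, 121, 125, 141, 89, 86, 89, 89, 88, 92, 92, 91, 91, 90, 90, 189, 190, 189]
shift [ 1.15 -0.83 13.22] turn [0.004 0.002 0.001]
shift [ 3.14 -0.85 18.67] turn [0.004 0.002 0.001]
```

Call:
apply_moves(
  increments=[
    [[0,-0.4,1.5],[0,0,0]],
    [[0.1,-0.7,3.5],[0,0,0]],
    [[0.3,-0.8,5.5],[0,0,0]],
    [[0.5,-0.8,7.5],[0,0,0]],
    [[0.7,-0.8,9.5],[0,0,0]],
    [[0.9,-0.8,11.3],[0,0,0]],
    [[1.1,-0.8,12.6],[0,0,0]],
    [[1.2,-0.8,13.2],[0,0,0]],
  ],
)

```text
clock: 47.9
tool_pos: [529.0, 231.8, 79.1]
eef_rot: [0.094, 2.788, -0.024]
contact_force: [-1.0, -0.2, -0.8]
grip_width: 0.357
finger_force: 58.9
```

Call:
apply_moves(
  increments=[
    [[0.3,0,0.8],[0,0,0]],
    [[0.6,0,1.7],[0,0,0]],
    [[0.9,0,2.6],[0,0,0]],
    [[1.3,0,3.5],[0,0,0]],
    [[1.6,0,4.3],[0,0,0]],
    [[1.8,0,5],[0,0,0]],
    [[1.9,0,5.3],[0,0,0]],
    [[1.9,0,5.3],[0,0,0]],
  ],
)

```text
clock: 48.7
tool_pos: [530.1, 233.1, 23.8]
eef_rot: [0.094, 2.787, -0.02]
contact_force: [-5.3, 2.6, 2.4]
grip_width: 0.355
finger_force: 59.4
```

Call:
apply_moves(
  increments=[
    [[0,0,0],[0,0,0]],
    [[0,0,0],[0,0,0]],
    [[0,0,0],[0,0,0]],
    [[0,0,0],[0,0,0]],
    [[0,0,0],[0,0,0]],
    [[0,0,0],[0,0,0]],
    [[0,0,0],[0,0,0]],
    [[0,0,0],[0,0,0]],
  ],
  hand=4.6,
)

```text
clock: 49.5
tool_pos: [530.8, 232.6, 24.3]
eef_rot: [0.095, 2.785, -0.021]
contact_force: [-0.1, 0.5, -0.1]
grip_width: 0.537
finger_force: 0.0
```

Call:
apply_moves(
  increments=[
    [[0,0,-1],[0,0,0]],
    [[0,0,-3],[0,0,0]],
    [[0,0,-6],[0,0,0]],
    [[0,0,-9],[0,0,0]],
    [[0,0,-12],[0,0,0]],
    [[0,0,-15],[0,0,0]],
    [[0,0,-17],[0,0,0]],
    [[0,0,-18],[0,0,0]],
  ],
)

```text
clock: 50.3
tool_pos: [468.5, 237.8, 195.6]
eef_rot: [0.095, 2.783, -0.019]
contact_force: [1.5, 0.6, -0.2]
grip_width: 0.536
finger_force: 0.0
```

```bash
python3 - <<'E'
from plan import *
s=ctrl.read_state();print(s['clock'],s['tool_pos'],s['grip_width'],cur().round(2)); snap('wrist','w19'); tubecheck('w19',60)
snap('top','t8');snap('side','s8')
E
```

```text
50.3 [468.50813169 237.82542455 195.61955449] 0.5361172464428041 [ 0.44  0.1  -0.57  0.58 -0.17  0.48]
cols x -66 66
36  92  91  88  92  92  91  64  69  92  91  91  92  90  94  91  92  91  90  93  93  58  59  76  91  91  80  82  79  82  84  93 207 212 209
40  91  92  92  93  90  86  22  57  71  91  92  90  94  91  93  91  92  92  92  33  19  43  41  92  89  82  81  81  80  81  91 207 211 210
44  91  81 107 136 134 148 144 136 226 226 216 212 213 229 250 240 240 253 253 252 253 253 252 252 238 196 125 124  94  84  93 207 211 208
48  84  82  83 177 173 171 171 168 254 253 253 253 254 253 254 254 254 254 254 254 254 254 254 254 254 254 254 208 163 162  89 206 212 209
52  83  81  81 165 171 170 170 169 255 254 254 254 254 254 254 253 254 254 254 254 254 254 254 254 254 254 253 253 175 179 124 204 211 208
56  83  84  81 132 170 173 169 169 251 253 253 253 252 252 252 251 253 253 253 253 253 253 253 253 253 253 250 250 179 179 165 204 209 207
60  83  81  82 105 172 172 169 167 206 248 247 247 246 246 246 244 247 247 247 246 246 248 248 248 247 247 242 242 183 181 169 203 213 209
64  81  83  82  82  97  91 117 113 133 233 232 231 231 227 226 228 237 235 235 233 234 234 232 232 231 228 221 220 177 174 143 202 212 209
68  81  80  82  79  80  79  83  82 194 197 195 188 186 195 191 188 189 186 185 183 196 194 191 188 186 177 175 162 163 163  95 202 212 209
72  89  83  84  81  81  80  80 106 148 147 143 152 150 147 154 150 148 154 152 152 149 147 145 152 143 139 134 129 111  81  92 191 203 211
76  90  90  81  82  85  80  82  27  56  92  94  91  89  92  91  93  91  91  92  35  18  19  61  91  91  81  81  81  81  78  92 104  89 201
80  89  92  93  91  91  92  27  23  64  92  95  91  91  92  91  93  90  92  91  92  36  34  71  93  88  81  82  81  81  78  94 104  91 203
84  96  93  90  89  93  90  92  90  92  92  92  94  91  91  92  91  93  92  93  89  93  93  92  94  90  81  83  84  82  75  95 105  91 207
```

All three tubes show cap and body lying centred in their saddles (±2 mm). Next the lid: plan rising, going behind it, and the arc.

```bash
cat >> plan.py <<'E'
CW=lambda x,y,z:np.array([521.5+np.cos(YAW)*x-np.sin(YAW)*y,176+np.sin(YAW)*x+np.cos(YAW)*y,z])
def lidp(a,d=125,pen=0): 
    e=np.array([-np.cos(a),np.sin(a)]); n=np.array([np.sin(a),np.cos(a)]); p=np.array([73,34])+d*e+(36+11*np.sin(a)-pen)*n; return CW(p[0],0,p[1])
E
python3 - <<'E'
from plan import *
M=down(YAW)
go(CW(0,0,310),M); go(CW(0,0,310))
for P in (CW(168,0,310),CW(168,0,156),lidp(1.7),lidp(1.57),lidp(0)): print(P.round(0),np.hypot(*P[:2]).round(0),sol(P,M).round(2))
# lid angle from t8: outer edge pixel predictions
for a in (1.56,1.65,1.74):
    e=np.array([-np.cos(a),np.sin(a)]); n=np.array([np.sin(a),np.cos(a)]); f=lambda d,h,y:CW(73+d*e[0]+h*n[0],y,34+d*e[1]+h*n[1])
    print(a,[proj('top0',f(146,36,y)).round(1) for y in (-185,185)])
E
```

```text
shift [-9.4  -5.8  -8.94] turn [-0.001  0.356  0.009]
shift [-9.4  -5.8  -8.94] turn [0. 0. 0.]
[689. 163. 310.] 708.0 [0.13 0.69 0.71 1.59 0.   0.21]
[689. 163. 156.] 708.0 [0.13 0.69 0.3  1.18 0.   0.21]
[657. 166. 152.] 677.0 [0.14 0.63 0.18 1.12 0.   0.22]
[641. 167. 159.] 662.0 [0.14 0.6  0.13 1.11 0.   0.22]
[470. 180.  70.] 503.0 [ 0.22  0.4  -0.48  0.7  -0.    0.3 ]
1.56 [array([283.9, 202.7]), array([ 93.7, 189.1])]
1.65 [array([284.5, 196.5]), array([ 95.5, 182.9])]
1.74 [array([285.3, 190.5]), array([ 97.5, 177.2])]
```

Call:
apply_moves(
  increments=[
    [[-0.5,-0.7,-2],[0,0.04,0]],
    [[-1,-1.5,-4],[0,0.1,0]],
    [[-2,-2.2,-6],[0,0.16,0]],
    [[-3.5,-3,-8],[0,0.22,0]],
    [[-5,-3.7,-9],[0,0.28,0]],
    [[-6.5,-4.5,-9],[0,0.33,0]],
    [[-8,-5.2,-9],[0,0.356,0.01]],
    [[-9.4,-5.8,-9],[0,0.356,0.01]],
  ],
  hand=0,
)

```text
clock: 51.25
tool_pos: [522.4, 175.0, 308.2]
eef_rot: [-0.125, -3.134, 0.003]
contact_force: [0.3, 0.2, -0.6]
grip_width: -0.002
finger_force: 0.0
```

```bash
python3 - <<'E'
from plan import *
snap('side','s9'); M=down(YAW)
for P in (CW(168,0,310),CW(168,0,156)): go(P,M)
E
```

```text
shift [-16.53   0.21  -0.17] turn [-0.002 -0.003 -0.003]
shift [-16.57   0.25  15.23] turn [-0.002 -0.003 -0.003]
```

Call:
apply_moves(
  increments=[
    [[-2,0,0],[0,0,0]],
    [[-4.5,0,0],[0,0,0]],
    [[-7,0,0],[0,0,0]],
    [[-9.5,0,0],[0,0,0]],
    [[-12,0.1,0],[0,0,0]],
    [[-14.5,0.2,0],[0,0,0]],
    [[-16,0.2,0],[0,0,0]],
    [[-16.6,0.2,0],[0,0,0]],
  ],
)

```text
clock: 52.1
tool_pos: [687.7, 164.7, 307.4]
eef_rot: [-0.124, -3.135, 0.002]
contact_force: [0.4, 0.2, -0.1]
grip_width: -0.001
finger_force: 0.0
```

Call:
apply_moves(
  increments=[
    [[0,0,2],[0,0,0]],
    [[0,0,4],[0,0,0]],
    [[0,0,6],[0,0,0]],
    [[0,0,8.5],[0,0,0]],
    [[0,0,11],[0,0,0]],
    [[0,0,13],[0,0,0]],
    [[0,0,14.6],[0,0,0]],
    [[0,0,15.2],[0,0,0]],
  ],
)

```text
clock: 52.9
tool_pos: [684.9, 164.8, 155.5]
eef_rot: [-0.123, -3.134, 0.003]
contact_force: [-0.3, -0.1, 0.1]
grip_width: -0.001
finger_force: 0.0
```

```bash
python3 - <<'E'
from plan import *
s=ctrl.read_state(); print(s['tool_pos'],s['contact_force']); c,sn=np.cos(YAW),np.sin(YAW)
d=s['tool_pos']-[521.5,176,0]; print('case',c*d[0]+sn*d[1],-sn*d[0]+c*d[1])
M=R.from_rotvec(s['eef_rot']).as_matrix()
A=[1.65,1.55,1.45,1.35,1.25,1.15,1.05,.95,.85,.75,.65,.55,.45,.35,.28,.21,.15,.1,.06,.03,0,-.03]
for a in A: print(a,(M.T@(lidp(a,pen=4)-s['tool_pos'])/10).round(1).tolist())
E
```

```text
[684.88322219 164.78482977 155.5074182 ] [-0.34574464 -0.1460849   0.11981164]
case 163.7618269008665 1.3861408739009384
1.65 [3.8, -0.1, 0.0]
1.55 [5.0, -0.1, -0.4]
1.45 [6.3, -0.1, -0.7]
1.35 [7.6, -0.1, -0.9]
1.25 [9.0, -0.2, -1.0]
1.15 [10.3, -0.2, -0.9]
1.05 [11.7, -0.2, -0.7]
0.95 [13.0, -0.2, -0.3]
0.85 [14.3, -0.2, 0.2]
0.75 [15.5, -0.2, 0.8]
0.65 [16.7, -0.2, 1.6]
0.55 [17.7, -0.2, 2.5]
0.45 [18.7, -0.2, 3.5]
0.35 [19.6, -0.2, 4.6]
0.28 [20.1, -0.2, 5.4]
0.21 [20.6, -0.2, 6.3]
0.15 [20.9, -0.2, 7.1]
0.1 [21.1, -0.2, 7.7]
0.06 [21.3, -0.1, 8.2]
0.03 [21.4, -0.1, 8.7]
0 [21.5, -0.1, 9.1]
-0.03 [21.6, -0.1, 9.5]
```

```bash
python3 - <<'E'
import cv2,numpy as np
a=cv2.imread('pics/s9.png'); b=cv2.imread('pics/w19.png')
cv2.imwrite('pics/c4.png',np.hstack([cv2.resize(a[260:480,180:400],(400,400)),cv2.resize(b[120:440,140:540],(400,320)) if 0 else cv2.resize(b[60:380,:],(400,400))]))
E
```

```text
(no output)
```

View pics/c4.png

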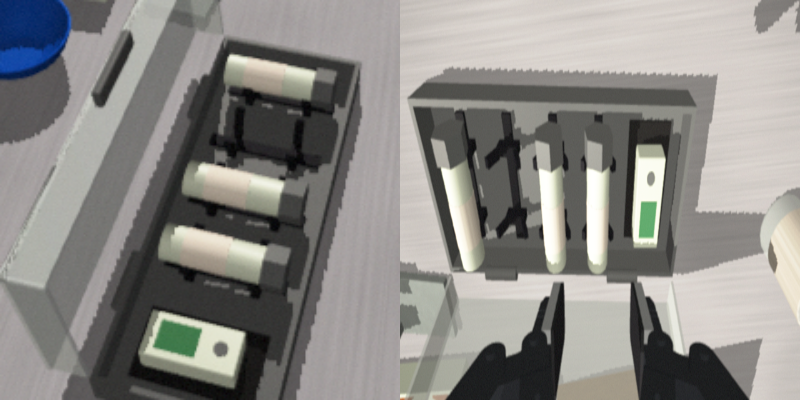

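The picture shows all three tubes lying in saddles and the logger flat on its pad, with the lid open. Closing the lid along the arc.

Call:
apply_moves(
  increments=[
    [[1.5,-0.1,0],[0,0,0]],
    [[3,-0.1,0],[0,0,0]],
    [[3.8,-0.1,0],[0,0,0]],
    [[4.4,-0.1,-0.2],[0,0,0]],
    [[5,-0.1,-0.4],[0,0,0]],
    [[5.6,-0.1,-0.5],[0,0,0]],
    [[6.3,-0.1,-0.7],[0,0,0]],
    [[7,-0.1,-0.8],[0,0,0]],
  ],
)

```text
clock: 53.7
tool_pos: [616.5, 169.3, 166.3]
eef_rot: [-0.123, -3.138, 0.001]
contact_force: [2.7, -0.0, -2.1]
grip_width: -0.0
finger_force: 1.4
```

Call:
apply_moves(
  increments=[
    [[0.6,0,-0.1],[0,0,0]],
    [[1.3,0,-0.2],[0,0,0]],
    [[2,0,-0.2],[0,0,0]],
    [[2.7,0,-0.1],[0,0,0]],
    [[3.3,0,-0.1],[0,0,0]],
    [[4,0,0],[0,0,0]],
    [[4.7,0,0.1],[0,0,0]],
    [[5.4,0,0.3],[0,0,0]],
  ],
)

```text
clock: 54.5
tool_pos: [562.5, 173.6, 163.2]
eef_rot: [-0.123, -3.138, 0.002]
contact_force: [2.7, -0.0, 0.2]
grip_width: 0.001
finger_force: 1.2
```

```bash
cat >> plan.py <<'E'
def lidrest(A,pen=4):
    s=ctrl.read_state(); print(s['tool_pos'],s['contact_force'].round(1)); M=R.from_rotvec(s['eef_rot']).as_matrix()
    for a in A: print(a,(M.T@(lidp(a,pen=pen)-s['tool_pos'])/10).round(1).tolist())
E
python3 - <<'E'
from plan import *
lidrest([1.0,.95,.9,.85,.8,.75,.65,.6,.55,.5,.45,.4,.35,.3,.25,.21,.18,.15,.1,.06,.03,0,-.03]); snap('side','s10'); snap('top','t10')
E
```

```text
[562.45612824 173.56708562 163.16061613] [ 2.7 -0.   0.2]
1.0 [0.1, -0.1, 0.2]
0.95 [0.7, -0.1, 0.4]
0.9 [1.4, -0.1, 0.6]
0.85 [2.0, -0.1, 0.9]
0.8 [2.6, -0.1, 1.2]
0.75 [3.3, -0.1, 1.5]
0.65 [4.4, -0.1, 2.3]
0.6 [5.0, -0.1, 2.7]
0.55 [5.5, -0.1, 3.2]
0.5 [6.0, -0.1, 3.7]
0.45 [6.5, -0.1, 4.2]
0.4 [6.9, -0.1, 4.7]
0.35 [7.3, -0.1, 5.3]
0.3 [7.7, -0.1, 5.9]
0.25 [8.0, -0.1, 6.5]
0.21 [8.3, -0.1, 7.0]
0.18 [8.5, -0.1, 7.3]
0.15 [8.7, -0.1, 7.7]
0.1 [8.9, -0.1, 8.4]
0.06 [9.1, -0.1, 8.9]
0.03 [9.2, -0.1, 9.3]
0 [9.3, -0.1, 9.7]
-0.03 [9.4, -0.1, 10.1]
```

Force is 2.7 N as expected, and the lid is at about 1.0 rad. Continuing.

Call:
apply_moves(
  increments=[
    [[0.7,0,0.4],[0,0,0]],
    [[1.4,0,0.6],[0,0,0]],
    [[2,0,0.9],[0,0,0]],
    [[2.6,0,1.2],[0,0,0]],
    [[3.3,0,1.5],[0,0,0]],
    [[3.9,0,1.9],[0,0,0]],
    [[4.4,0,2.3],[0,0,0]],
    [[5,0,2.7],[0,0,0]],
  ],
)

```text
clock: 55.4
tool_pos: [512.7, 177.4, 135.9]
eef_rot: [-0.123, -3.138, 0.002]
contact_force: [3.1, 0.6, 1.0]
grip_width: 0.002
finger_force: 0.9
```

Call:
apply_moves(
  increments=[
    [[0.5,0,0.5],[0,0,0]],
    [[1,0,1],[0,0,0]],
    [[1.5,0,1.5],[0,0,0]],
    [[1.9,0,2],[0,0,0]],
    [[2.3,0,2.6],[0,0,0]],
    [[2.7,0,3.2],[0,0,0]],
    [[3,0,3.8],[0,0,0]],
    [[3.3,0,4.3],[0,0,0]],
  ],
)

```text
clock: 56.2
tool_pos: [479.8, 180.0, 92.7]
eef_rot: [-0.123, -3.138, 0.002]
contact_force: [-0.1, 1.3, 1.7]
grip_width: 0.001
finger_force: 0.8
```

```bash
python3 - <<'E'
from plan import *
lidrest([.18,.15,.12,.09,.06,.03,0,-.03,-.06],pen=2)
E
```

```text
[479.76383407 180.01998283  92.7039507 ] [-0.1  1.3  1.7]
0.18 [0.2, -0.1, 0.1]
0.15 [0.3, -0.1, 0.5]
0.12 [0.5, -0.1, 0.9]
0.09 [0.6, -0.1, 1.3]
0.06 [0.8, -0.1, 1.7]
0.03 [0.9, -0.1, 2.1]
0 [1.0, -0.1, 2.5]
-0.03 [1.1, -0.1, 2.9]
-0.06 [1.2, -0.1, 3.3]
```

Call:
apply_moves(
  increments=[
    [[0.2,0,0.3],[0,0,0]],
    [[0.4,0,0.7],[0,0,0]],
    [[0.5,0,1.1],[0,0,0]],
    [[0.7,0,1.5],[0,0,0]],
    [[0.8,0,1.8],[0,0,0]],
    [[0.9,0,2.1],[0,0,0]],
    [[1,0,2.3],[0,0,0]],
    [[1,0,2.5],[0,0,0]],
  ],
)

```text
clock: 57.0
tool_pos: [470.3, 180.7, 69.6]
eef_rot: [-0.123, -3.139, 0.002]
contact_force: [-10.8, -3.5, 47.0]
grip_width: -0.002
finger_force: 23.3
```

Call:
apply_moves(
  increments=[
    [[0,0,0.1],[0,0,0]],
    [[0,0,0.2],[0,0,0]],
    [[0,0,0.3],[0,0,0]],
    [[0,0,0.4],[0,0,0]],
    [[0,0,0.4],[0,0,0]],
    [[0,0,0.4],[0,0,0]],
    [[0,0,0.4],[0,0,0]],
    [[0,0,0.4],[0,0,0]],
  ],
)

```text
clock: 57.8
tool_pos: [470.4, 180.8, 69.3]
eef_rot: [0.122, 3.138, -0.001]
contact_force: [-21.8, -6.1, 76.3]
grip_width: 0.002
finger_force: 38.1
```

Call:
apply_moves(
  increments=[
    [[0,0,-0.5],[0,0,0]],
    [[0,0,-1],[0,0,0]],
    [[0,0,-2],[0,0,0]],
    [[0,0,-4],[0,0,0]],
    [[0,0,-7],[0,0,0]],
    [[0,0,-10],[0,0,0]],
    [[0,0,-13],[0,0,0]],
    [[0,0,-15],[0,0,0]],
  ],
)

```text
clock: 58.6
tool_pos: [470.7, 181.0, 216.4]
eef_rot: [-0.123, -3.139, 0.001]
contact_force: [0.4, -0.9, -0.6]
grip_width: 0.003
finger_force: 0.0
```

```bash
python3 - <<'E'
from plan import *
s=ctrl.read_state(); print(s['clock'],s['tool_pos'],s['contact_force'].round(1)); snap('wrist','w20')
# grip tab: dark grey strip 70 wide beyond the robot-side edge; shut: x -73..-91, top z 60
im=cv2.imread('pics/w20.png').mean(2)
for a in (0,.05,.1):
    e=np.array([-np.cos(a),np.sin(a)]); n=np.array([np.sin(a),np.cos(a)]); print(a,[proj('w20',CW(73+146*e[0]+36*n[0],y,34+146*e[1]+36*n[1])).round(1).tolist() for y in(-185,185)],[proj('w20',CW(73+164*e[0]+26*n[0],y,34+164*e[1]+26*n[1])).round(1).tolist() for y in(-35,35)])
u,v=proj('w20',CW(-91,0,52)); print(u,v,im[int(v)-20:int(v)+40:2,int(u)].astype(int).tolist())
u,v=proj('w20',CW(-87,0,60)); print(u,v,im[int(v),int(u)-80:int(u)+80:4].astype(int).tolist())
E
```

```text
58.6 [470.69568526 180.95509569 216.4318664 ] [ 0.4 -0.9 -0.6]
0 [[93.4, 202.9], [535.8, 203.1]] [[273.3, 180.2], [355.6, 180.2]]
0.05 [[88.3, 206.7], [540.8, 206.8]] [[272.2, 182.8], [356.6, 182.9]]
0.1 [[83.1, 211.0], [545.9, 211.1]] [[271.1, 186.2], [357.7, 186.2]]
314.482442329906 179.3864596775102 [161, 159, 156, 156, 159, 160, 152, 102, 103, 101, 99, 80, 104, 109, 106, 105, 107, 107, 105, 100, 75, 66, 132, 190, 182, 190, 180, 177, 176, 171]
314.45228038134206 184.91965854948074 [102, 99, 99, 104, 100, 99, 103, 101, 101, 102, 106, 109, 109, 108, 107, 110, 105, 107, 107, 107, 108, 108, 105, 105, 105, 107, 105, 106, 105, 106, 79, 98, 102, 101, 103, 103, 103, 101, 101, 102]
```

```bash
python3 -c "
from bench import ctrl
print(ctrl.sign_off())"
```

```text
the job is handed in; nothing more can be done
None
```

The case is packed and handed in: the ejector was pressed home, the logger is flat in its bay, all three tubes present are in saddles of their own, the lid is shut, and the pot was left alone. No verdict came back at hand-in, and tube and logger positions were last confirmed just before the lid closed.

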